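Find the full canister by lifting and hang it on the lipped rail

TASK

Only one of the three identical closed canisters in the crate is full: find it by lifting them a little by their hooks, one at a time, leaving the two empty ones standing in the crate. Lift the full one out by its hook, stand it upright on the open worktop and let go, because the hook must be free for the rail; then take it by the sides of its body and hang it on the rail, the hook's tip lifted over the front lip and lowered until the hook sits fully on the lip. Do not tip any canister over, and leave the slide case, the tape roll and the timer where they are.

Things in the scene. Friction and masses are not known exactly. Their poses are not given: they have to be found in the camera images.
- canister_1: closed canister, white plastic block with a steel hook on top; three look alike, one is full (0.65 to 0.85 kg), two empty (0.10 to 0.17 kg). Origin: centre of the body (80 along x, 60 along y, 95 mm high; 25 mm lower behind x = +6), z up, +x: side to which the hook reaches. Body grip: from above across y, near x = -18 mm, 13 mm below its top, clear of the rail
- canister_1_hook (a point): hook of that canister, a strap 30 mm wide in y; point: middle of the underside of its flat top, x +17, y 0, z +74.5 mm from the canister's origin, same axes. Along x from this point: shank -17 to -11 mm, gap for the lip -11 to +11, down-turned tip +11 to +17. Flat top 5 mm thick, tip's lower edge 12 mm and body's top 27 mm below the point. Grip from above across x, outside shank and tip (34 mm)
- canister_2: closed canister, white plastic block with a steel hook on top; three look alike, one is full (0.65 to 0.85 kg), two empty (0.10 to 0.17 kg). Origin: centre of the body (80 along x, 60 along y, 95 mm high; 25 mm lower behind x = +6), z up, +x: side to which the hook reaches. Body grip: from above across y, near x = -18 mm, 13 mm below its top, clear of the rail
- canister_2_hook (a point): hook of that canister, a strap 30 mm wide in y; point: middle of the underside of its flat top, x +17, y 0, z +74.5 mm from the canister's origin, same axes. Along x from this point: shank -17 to -11 mm, gap for the lip -11 to +11, down-turned tip +11 to +17. Flat top 5 mm thick, tip's lower edge 12 mm and body's top 27 mm below the point. Grip from above across x, outside shank and tip (34 mm)
- canister_3: closed canister, white plastic block with a steel hook on top; three look alike, one is full (0.65 to 0.85 kg), two empty (0.10 to 0.17 kg). Origin: centre of the body (80 along x, 60 along y, 95 mm high; 25 mm lower behind x = +6), z up, +x: side to which the hook reaches. Body grip: from above across y, near x = -18 mm, 13 mm below its top, clear of the rail
- canister_3_hook (a point): hook of that canister, a strap 30 mm wide in y; point: middle of the underside of its flat top, x +17, y 0, z +74.5 mm from the canister's origin, same axes. Along x from this point: shank -17 to -11 mm, gap for the lip -11 to +11, down-turned tip +11 to +17. Flat top 5 mm thick, tip's lower edge 12 mm and body's top 27 mm below the point. Grip from above across x, outside shank and tip (34 mm)
- crate: fixed grey crate, 96 (x) by 214 (y) mm, walls 75 mm high; origin: centre of its underside. Three compartments at y = -70, 0, +70 mm, each 88 x 66 mm inside, floor 8 mm up, 4 mm dividers 70 mm high. One canister stands in each, axes as the crate's. Bodies rise 28 mm above the walls, about 10 mm apart: no room for fingers beside them, only the hooks can be gripped there
- rail: fixed aluminium hanging rail: a lipped channel 200 mm long (along y) on two posts behind it (x = 31 to 51 mm, y = -80 and +80, 160 mm high), over a steel drip tray 10 mm high, x = -70 to +55, y = -105 to +105 mm. Origin: on the worktop below the middle of the lip; z up, +x away from the side from which canisters are hung
- rail_lip (a point): middle of the top edge of the rail's front lip, 155 mm up, axes as the rail's. Lip: 4 mm thick (x), y -100 to +100 mm. Behind it a channel, x 2 to 26, floor 16 mm below the edge, then a back wall (x 26 to 30) 10 mm higher than the lip. Underside 19 mm below the edge. A hung canister has its hook point on this edge (x within 9, y within 80 mm), +x along the rail's +x
- slide_case_mid (a point): centre of a closed blue case for slides, 70 x 98 x 55 mm, on the worktop: a bystander. Behind it, from x = 0.53 m, y = -0.08 to -0.43 m, stands a fixed bench centrifuge 230 mm high with its lid open upwards: keep the arm clear of it
- tape_roll_mid (a point): centre of a white roll of tape, 42 mm across, 22 mm high, flat on the worktop: a bystander. Between it and the crate the worktop is clear (x 0.36 to 0.48 m, y -0.08 to 0.12 m)
- timer_mid (a point): centre of a small bench timer, 66 x 58 x 20 mm, on the worktop: a bystander
Not all that is in view belongs to the job. What is shaped like the canister_2 but yellow is not meant.

How it is judged (in metres and radians):
On the way:
1. a canister stands upright on the worktop outside the crate, let go (((height (world z) of canister_1 between 0.042 and 0.0515 m and angle between canister_1's own z axis and vertical below 0.1 rad and contact force between the fingers and canister_1 below 0.2 N and linear speed of canister_1 below 0.03 m/s) or (height (world z) of canister_2 between 0.042 and 0.0515 m and angle between canister_2's own z axis and vertical below 0.1 rad and contact force between the fingers and canister_2 below 0.2 N and linear speed of canister_2 below 0.03 m/s) or (height (world z) of canister_3 between 0.042 and 0.0515 m and angle between canister_3's own z axis and vertical below 0.1 rad and contact force between the fingers and canister_3 below 0.2 N and linear speed of canister_3 below 0.03 m/s))), for 0.3 s.
At the end, for the whole second after the job is handed in: The full canister hangs at rest within 10 degrees of upright: hook seated on the lip (6 mm in height), tip in the channel, its weight on the rail (over 3.5 N; an empty one weighs under 2 N). The two empty ones stand upright and at rest on the floor of the crate, in any compartment (((z of canister_1 in the frame of rail_lip between -0.0815 and -0.0685 m and x of canister_1 in the frame of rail_lip between -0.032 and -0.002 m and y of canister_1 in the frame of rail_lip between -0.085 and 0.085 m and angle between canister_1's own z axis and vertical below 0.17 rad and contact force between canister_1 and rail above 3.5 N and linear speed of each of canister_1, canister_2, canister_3 below 0.03 m/s and z of each of canister_2, canister_3 in the frame of crate below 0.062 m and x of canister_2 in the frame of crate between -0.03 and 0.03 m and y of canister_2 in the frame of crate between -0.1 and 0.1 m and angle between each of canister_2, canister_3's own z axis and vertical below 0.12 rad and x of canister_3 in the frame of crate between -0.03 and 0.03 m and y of canister_3 in the frame of crate between -0.1 and 0.1 m) or (z of canister_2 in the frame of rail_lip between -0.0815 and -0.0685 m and x of canister_2 in the frame of rail_lip between -0.032 and -0.002 m and y of canister_2 in the frame of rail_lip between -0.085 and 0.085 m and angle between canister_2's own z axis and vertical below 0.17 rad and contact force between canister_2 and rail above 3.5 N and linear speed of each of canister_2, canister_1, canister_3 below 0.03 m/s and z of each of canister_1, canister_3 in the frame of crate below 0.062 m and x of canister_1 in the frame of crate between -0.03 and 0.03 m and y of canister_1 in the frame of crate between -0.1 and 0.1 m and angle between each of canister_1, canister_3's own z axis and vertical below 0.12 rad and x of canister_3 in the frame of crate between -0.03 and 0.03 m and y of canister_3 in the frame of crate between -0.1 and 0.1 m) or (z of canister_3 in the frame of rail_lip between -0.0815 and -0.0685 m and x of canister_3 in the frame of rail_lip between -0.032 and -0.002 m and y of canister_3 in the frame of rail_lip between -0.085 and 0.085 m and angle between canister_3's own z axis and vertical below 0.17 rad and contact force between canister_3 and rail above 3.5 N and linear speed of each of canister_3, canister_1, canister_2 below 0.03 m/s and z of each of canister_1, canister_2 in the frame of crate below 0.062 m and x of canister_1 in the frame of crate between -0.03 and 0.03 m and y of canister_1 in the frame of crate between -0.1 and 0.1 m and angle between each of canister_1, canister_2's own z axis and vertical below 0.12 rad and x of canister_2 in the frame of crate between -0.03 and 0.03 m and y of canister_2 in the frame of crate between -0.1 and 0.1 m))); the robot touches nothing.
It fails at once if a canister is tipped over (more than 45 degrees) (angle between any of canister_1, canister_2, canister_3's own z axis and vertical above 0.785 rad).
It fails at once if the slide case, the tape roll or the timer is moved by more than 40 mm (distance of any of slide_case_mid, tape_roll_mid, timer_mid from where it was at the start of the episode above 0.04 m).
It also fails if it takes over 72 s, if anything falls off the work surface, if the arm or the gripper's body presses on something with over 40 N, if the wrist force passes 120 N, or if a joint passes its speed limit or range.

ROBOT

A 6-joint arm with a two-finger parallel gripper is mounted at the origin on a cart in front of the work surface, level with it; the furniture and walls round the work are solid. World frame = base frame: x ahead of the robot, y to its left, z up, the work surface at z = 0. Lengths are in m, angles in degrees, forces in N, time in s.
With the tool pointing down it reaches from about 0.375 to 0.9 m from the base axis. Payload 3.1 kg.
Tool frame: the origin (TCP) lies between the finger pads; the fingertips stand 11 mm ahead of it and the grasp point (between the pads) lies 8 mm behind it; x points along the fingers, y is the direction in which the jaws open and shut, and the axes are right-handed (so a half turn about x gives the same grasp; the last joint's range is limited). The gripper opens to 87 mm and grips with 3 to 60 N. Pads are 19 mm wide; open, the fingers measure 117 mm over their backs; the gripper's body (75 mm by 190 mm) begins 51 mm behind the grasp point.
Start: joints at [63.111, 30.224, 82.088, -0, 67.689, -10.227], TCP at [0.179, 0.599, 0.201] pointing down, gripper open.
Joint ranges: [-176.69, 176.69], [-43.24, 126.21], [12.49, 139.97], [-82, 262], [0, 151.66], [-163.58, 163.58]. Speed limits (degrees/s): [159.86, 159.86, 180, 180, 180, 180].

INTERFACE

Orientations are given as a 3x3 rotation matrix whose columns are the frame's x, y, z axes.
In Python, from rig import bot gives the robot as it stands.
- The arm moves only by the shell command python3 -m inch 'ROWS' [OPENING]. ROWS is a JSON object of lists of equal length, an entry for each row: "dp": the shift along the tool's x, y, z in mm, a list of three; "yaw": the turn about the tool's x in degrees. In form: {"dp": [[tx, ty, tz], ...], "yaw": [yaw, ...]}. A call has 1 to 20 rows; each row shifts and turns the commanded pose from where the row before left it, along the tool's axes as they then stand; what a row does not reach is not made up. A row lasts 1/12 s, in which the tool goes at most 41.7 mm and 7.16 degrees, less where a joint would pass 70% of its speed; a pose out of reach is approached as far as the arm can. A call is refused whole if a number of a shift passes 41.7 or a number of a turn 7.16, either way. A call with a gripper value outside its range is refused whole. OPENING is the finger opening in mm, from 0 to 87, set as the call begins (- or left out, the last holds). The fingers move at their own pace and stop on an object; the grip force is fixed at half the most. Time passes only in rows, so rows that do not move let the fingers close. It gives the time, the measured TCP pose, the force and the opening at its end, in the units of the state.
- bot.read_state(): the state, without advancing time (a new reading comes with each control period).
- bot.capture(name): name is "scene" or "side" or "wrist"; returns a dict with "color" (480x640x3 uint8, red, green, blue), "intrinsics" (3x3 intrinsics, pixels), "pose" (4x4, takes a point from camera to world coordinates). Camera axes: x right, y down, z forward; pixel columns grow to the right and rows downward; lengths in m; the calibration is good to about 2 mm. A picture is of the moment at which its call begins. There is no depth.
- bot.hand_in(): hands the job in, once; it reports no verdict.
The state is a dict: "time_s": time; "joint_positions": joint angles; "qvel": joint speeds; "tau": joint torques, N m; "position": TCP position; "tcp_rot": TCP orientation; "force": force on the tool from outside, world axes, zero at the start; "moment": the same for the moment, N m; "opening": opening from 0.0 (shut) to 1.0 (fully open).
Only numpy, scipy, OpenCV 4.12 (cv2) and the standard library are available. Lean on these libraries where they do the work, as an engineer would, in place of code of your own. Each camera call takes 0.05 s, during which the arm holds its last target.

## Working session

There is one attempt and no reset: what is moved stays moved. The work goes in short steps, Python scripts to look and compute and a shell command to move; the robot and the scene stay as the last step left them, time stands still between calls to the robot, and variables do not carry over. Pictures are saved under pics/ and viewed, and the job is handed in when it is done.

```bash
ls; mkdir -p pics; python3 - <<'E'
from rig import bot
import cv2,json,numpy as np
s=bot.read_state()
print(s)
for n in ["scene","side","wrist"]:
    c=bot.capture(n); cv2.imwrite(f"pics/{n}0.png",c["color"][:,:,::-1])
    print(n,c["intrinsics"],c["pose"])
E
```

```text
pics
{'time_s': 0.0, 'joint_positions': array([ 6.31107746e+01,  3.02793730e+01,  8.21552448e+01,  2.68755656e-03,
        6.76896537e+01, -1.02273565e+01]), 'qvel': array([-0.0359886 , -0.02716761,  0.02475995, -0.0401245 ,  0.07191264,
        0.01875327]), 'tau': array([-1.12103808e-03, -4.40051258e+01, -1.76586288e+01,  6.31954707e-02,
        5.82730584e-02, -1.60186328e-04]), 'position': array([0.17880683, 0.59807351, 0.19957366]), 'tcp_rot': array([[-1.01964584e-03,  2.86739032e-01,  9.58008188e-01],
       [-1.91481814e-03,  9.58006370e-01, -2.86740526e-01],
       [-9.99997647e-01, -2.12678525e-03, -4.27774111e-04]]), 'force': array([0.5348159 , 0.13984863, 0.15394976]), 'moment': array([ 0.00036677, -0.01483469, -0.01186056]), 'opening': 0.9985096008323652}
scene [[496.89075471   0.         318.03172599]
 [  0.         496.89075471 244.13926588]
 [  0.           0.           1.        ]] [[ 8.84488293e-01 -3.67485371e-01  2.87462973e-01  9.64550244e-02]
 [-4.66561850e-01 -6.95728732e-01  5.46151602e-01 -8.08145007e-01]
 [-7.06474729e-04 -6.17183954e-01 -7.86818573e-01  1.27048808e+00]
 [ 0.00000000e+00  0.00000000e+00  0.00000000e+00  1.00000000e+00]]
side [[433.06638526   0.         317.32894756]
 [  0.         433.06638526 244.6447981 ]
 [  0.           0.           1.        ]] [[ 0.91636236 -0.28063315  0.28552594  0.1923559 ]
 [-0.40003768 -0.61368146  0.68070913 -0.7613148 ]
 [-0.01580757 -0.73799736 -0.67461842  0.88569056]
 [ 0.          0.          0.          1.        ]]
wrist [[337.70506101   0.         317.60951329]
 [  0.         337.70506101 240.0820294 ]
 [  0.           0.           1.        ]] [[ 0.28703122  0.92507535  0.24869395  0.11005043]
 [ 0.95791863 -0.27658358 -0.07676867  0.61882149]
 [-0.00223215  0.26026357 -0.96553503  0.38320182]
 [ 0.          0.          0.          1.        ]]
```

View pics/scene0.png

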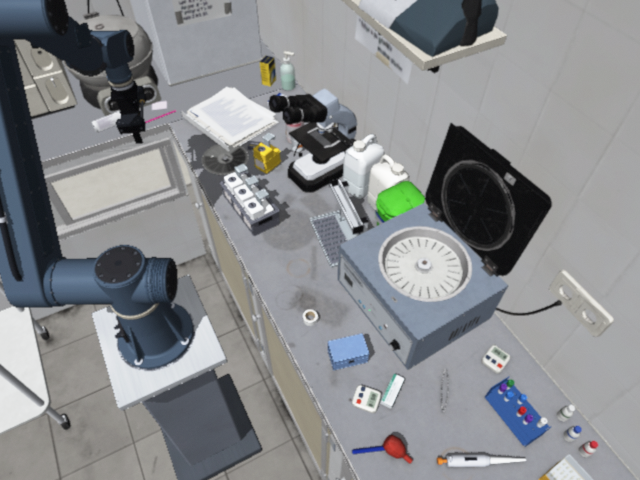

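View pics/side0.png

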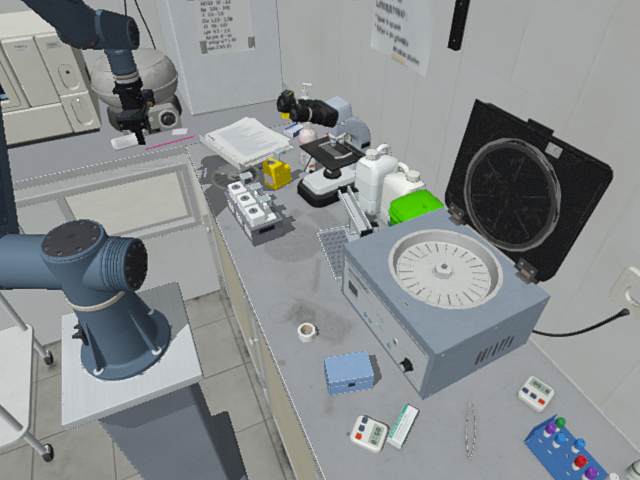

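View pics/wrist0.png

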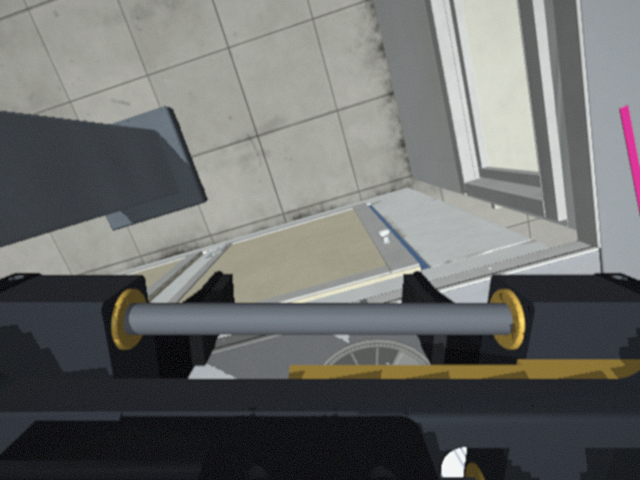

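The scene and side views show the crate with three white canisters at about (248,205) in scene, the rail at (345,210), the tape roll at (310,317) and the blue case at (348,350). I'll zoom in on the crate and rail.

```bash
python3 - <<'E'
import cv2,numpy as np
a=cv2.imread("pics/scene0.png")[150:270,205:375]; b=cv2.imread("pics/side0.png")[150:270,215:385]
cv2.imwrite("pics/zs.png",cv2.resize(a,None,fx=4.7,fy=4.7,interpolation=cv2.INTER_CUBIC))
cv2.imwrite("pics/zd.png",cv2.resize(b,None,fx=4.7,fy=4.7,interpolation=cv2.INTER_CUBIC))
E
```

```text
(no output)
```

View pics/zs.png

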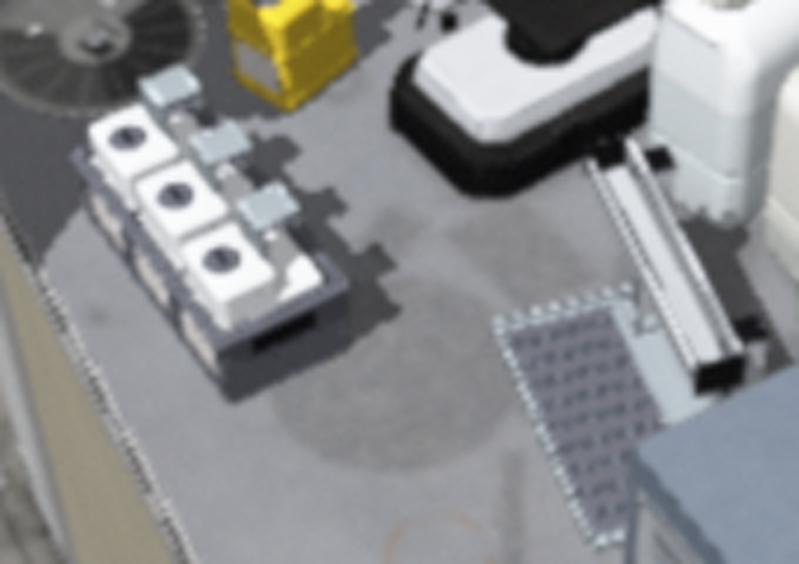

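View pics/zd.png

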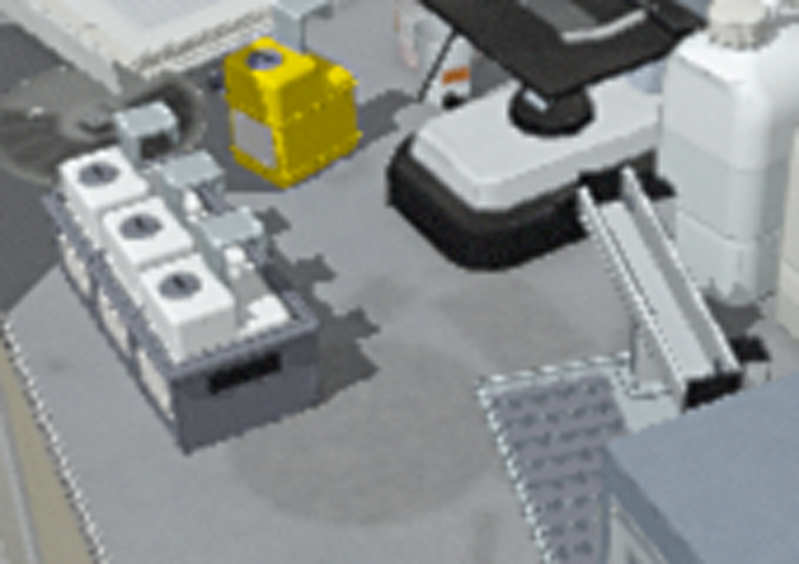

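```bash
cat > h.py <<'E'
from rig import bot
import cv2,numpy as np
def ray(c,uv):
    K,P=c["intrinsics"],c["pose"]
    d=P[:3,:3]@np.linalg.inv(K)@np.array([uv[0],uv[1],1.]); return P[:3,3],d
def onz(c,uv,z):
    o,d=ray(c,uv); return o+d*(z-o[2])/d[2]
def proj(c,X):
    P=np.linalg.inv(c["pose"]); p=P[:3,:3]@np.asarray(X)+P[:3,3]; p=c["intrinsics"]@p; return p[:2]/p[2]
def tri(obs):
    A=np.zeros((3,3));b=np.zeros(3)
    for c,uv in obs:
        o,d=ray(c,uv); d=d/np.linalg.norm(d); M=np.eye(3)-np.outer(d,d); A+=M;b+=M@o
    X=np.linalg.solve(A,b); return X,[np.round(proj(c,X)-uv,1) for c,uv in obs]
def snap(n,f,crop=None,s=1):
    c=bot.capture(n); im=c["color"][:,:,::-1]
    if crop: x0,y0,x1,y1=crop; im=im[y0:y1,x0:x1]
    cv2.imwrite(f"pics/{f}.png",cv2.resize(im,None,fx=s,fy=s,interpolation=cv2.INTER_CUBIC)); np.savez(f"pics/{f}.npz",**c); return c
E
python3 - <<'E'
from h import *
S=bot.capture("scene");D=bot.capture("side")
zs=lambda u,v:(205+u/4.7-.4,150+v/4.7-.4); zd=lambda u,v:(215+u/4.7-.4,150+v/4.7-.4)
for a,b,n in [((171,87),(147,120),'h1'),((221,143),(195,172),'h2'),((270,206),(238,230),'h3'),((127,137),(98,174),'b1'),((175,196),(141,226),'b2'),((223,259),(179,286),'b3'),((590,162),(583,192),'lipfar'),((694,380),(688,398),'lipnear?')]:
    X,r=tri([(S,zs(*a)),(D,zd(*b))]); z=.135 if n[0]=='h' else .103 if n[0]=='b' else .155
    print(n,X.round(4),r,onz(S,zs(*a),z).round(4),onz(D,zd(*b),z).round(4))
print(onz(S,(310,314),.022),onz(S,(348,345),.055))
E
```

```text
h1 [0.4329 0.3724 0.1432] [array([ 0., -0.]), array([-0.,  0.])] [0.4352 0.3809 0.135 ] [0.4356 0.3849 0.135 ]
h2 [0.4454 0.3135 0.1349] [array([ 0.3, -0.1]), array([-0.3,  0.1])] [0.4444 0.3132 0.135 ] [0.4464 0.3135 0.135 ]
h3 [0.4514 0.2444 0.1331] [array([ 0.2, -0.1]), array([-0.3,  0.1])] [0.4499 0.2426 0.135 ] [0.4516 0.2421 0.135 ]
b1 [0.3955 0.3738 0.1104] [array([-0.1,  0. ]), array([ 0.1, -0. ])] [0.3977 0.3815 0.103 ] [0.3972 0.3846 0.103 ]
b2 [0.4038 0.3036 0.1116] [array([ 0.1, -0.1]), array([-0.1,  0.1])] [0.4055 0.3117 0.103 ] [0.4066 0.3156 0.103 ]
b3 [0.4087 0.2342 0.111 ] [array([-0.2,  0.1]), array([ 0.2, -0.1])] [0.4116 0.2416 0.103 ] [0.4102 0.2443 0.103 ]
lipfar [0.6473 0.1564 0.1605] [array([ 0., -0.]), array([-0.,  0.])] [0.65   0.1612 0.155 ] [0.6507 0.1633 0.155 ]
lipnear? [ 0.6146 -0.0397  0.1604] [array([ 0.4, -0.1]), array([-0.5,  0.1])] [ 0.6159 -0.0356  0.155 ] [ 0.6191 -0.0345  0.155 ]
[ 0.4130133  -0.15662358  0.022     ] [ 0.45120377 -0.30604542  0.055     ]
```

```bash
python3 -m inch '{"dp": [[-6,-14,24],[-6,-14,24],[-6,-14,24],[-6,-14,24],[-6,-14,24],[-6,-14,24],[-6,-14,24],[-6,-14,24],[-6,-14,24],[-6,-14,24],[-6,-14,24],[-6,-14,24],[-6,-14,24],[-6,-14,24]], "yaw": [0,0,0,0,0,0,0,0,0,0,0,0,0,0]}' 52; python3 -m inch '{"dp": [[0,0,0],[0,0,0],[0,0,0],[0,0,0],[0,0,0],[0,0,0],[0,0,0],[0,0,0],[0,0,0],[0,0,0],[0,0,0],[0,0,0]], "yaw": [5,7,7,7,7,7,7,7,7,6.3,0,0]}'
python3 - <<'E'
from h import *
print(bot.read_state()["position"],bot.read_state()["tcp_rot"].round(4))
snap("wrist","w1");snap("side","d1",(200,130,370,257),4.7)
E
```

```text
time_s: 1.42
position: [0.4455, 0.3135, 0.2848]
tcp_rot: [[-0.0, 0.287, 0.958], [-0.0, 0.958, -0.287], [-1.0, -0.0, -0.0]]
force: [-0.3, -0.2, 0.6]
opening: 0.596
time_s: 2.42
position: [0.4447, 0.3146, 0.2845]
tcp_rot: [[-0.0, 0.994, 0.108], [-0.0, 0.108, -0.994], [-1.0, -0.0, 0.0]]
force: [-0.1, -0.1, -0.3]
opening: 0.596
[0.44472832 0.3145909  0.28446588] [[-3.000e-04  9.941e-01  1.080e-01]
 [-1.000e-04  1.080e-01 -9.941e-01]
 [-1.000e+00 -3.000e-04  1.000e-04]]
```

View pics/w1.png

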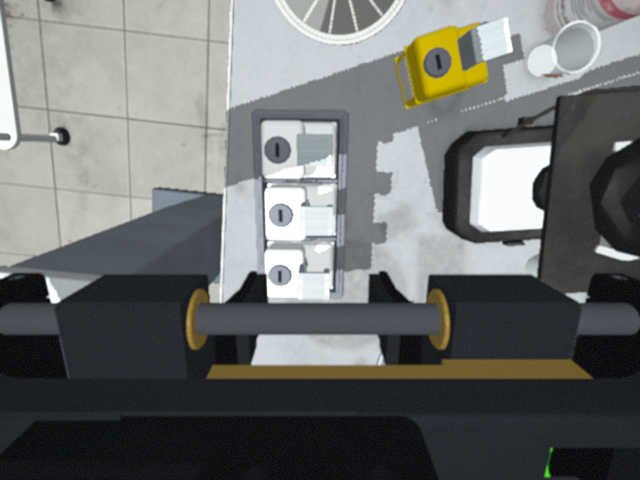

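```bash
python3 - <<'E'
import cv2
a=cv2.imread("pics/w1.png")[100:310,240:400]
cv2.imwrite("pics/w1z.png",cv2.resize(a,None,fx=2.8*1,fy=2.8,interpolation=cv2.INTER_CUBIC))
E
```

```text
(no output)
```

View pics/w1z.png

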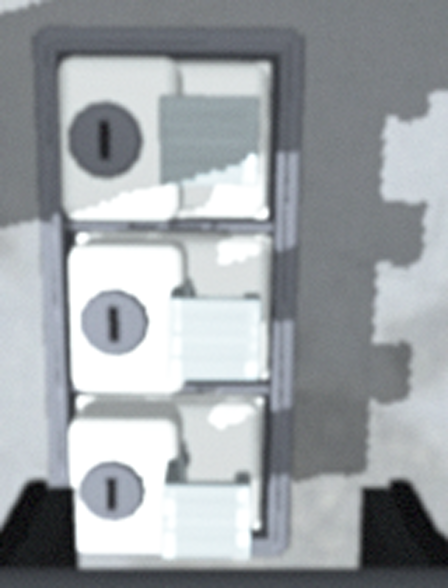

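```bash
python3 - <<'E'
from h import *
c=dict(np.load("pics/w1.npz"))
f=lambda X,Y,z:onz(c,(240+X/2.8-.3,100+Y/2.8-.3),z)[:2]
H={1:[(160,96),(258,96),(162,184),(258,184)],2:[(172,296),(261,297),(170,382),(258,382)],3:[(166,485),(250,486),(166,556),(248,556)]}
R=[]
for k,q in H.items():
    P=np.array([f(*p,.135) for p in q]); print(k,P.mean(0).round(4),(P[1]-P[0]).round(4),(P[3]-P[2]).round(4),(P[2]-P[0]).round(4))
caps=np.array([f(106,139,.103),f(114,322,.103),f(111,491,.103)]);print("caps",caps.round(4),np.diff(caps,axis=0).round(4))
cr=np.array([f(40,35,.075),f(302,33,.075),f(290,548,.075)]);print("crate",cr.round(4),np.linalg.norm(np.diff(cr,axis=0),axis=1),cr[[0,2]].mean(0), np.degrees(np.arctan2(*(cr[1]-cr[2])[::-1]))-90)
E
```

```text
1 [0.4334 0.384 ] [0.0328 0.0036] [0.0329 0.0036] [ 0.0033 -0.0287]
2 [0.4427 0.3154] [0.0314 0.003 ] [0.0318 0.0034] [ 0.0023 -0.0314]
3 [0.4473 0.2455] [0.0313 0.003 ] [0.0312 0.0034] [ 0.0027 -0.0288]
caps [[0.3947 0.3803]
 [0.4031 0.3115]
 [0.4075 0.241 ]] [[ 0.0084 -0.0687]
 [ 0.0044 -0.0705]]
crate [[0.3629 0.4162]
 [0.4645 0.428 ]
 [0.4876 0.2114]] [0.1023062  0.21785141] [0.42523747 0.31380365] 6.085888619137904
```

The wrist view shows the crate at about (260–345, 112–298), with hooks at (316,150), (318,221) and (313,287), yaw about 6°. I'm gripping the middle one first.

```bash
python3 -m inch '{"dp": [[15,-2,0],[22,0,0],[22,0,0],[22,0,0],[22,0,0],[17,0,0],[14,0,0],[12,0,0],[8,0,0],[6,0,0],[4,0,0],[2,0,0],[0,0,0],[0,0,0]], "yaw": [0,0,0,0,0,0,0,0,0,0,0,0,0,0]}' 52
python3 - <<'E'
from h import *
s=bot.read_state();print(s["position"],s["force"],s["moment"]);
snap("side","d2",(200,130,370,257),4.7)
E
```

```text
time_s: 3.68
position: [0.4432, 0.3146, 0.119]
tcp_rot: [[0.001, 0.994, 0.105], [0.0, 0.105, -0.994], [-1.0, 0.001, -0.0]]
force: [-1.1, 0.3, 0.6]
opening: 0.597
[0.44324364 0.31462348 0.11900778] [-1.08460686  0.28947019  0.58853491] [-0.08967781  0.08013486  0.01206297]
```

View pics/d2.png

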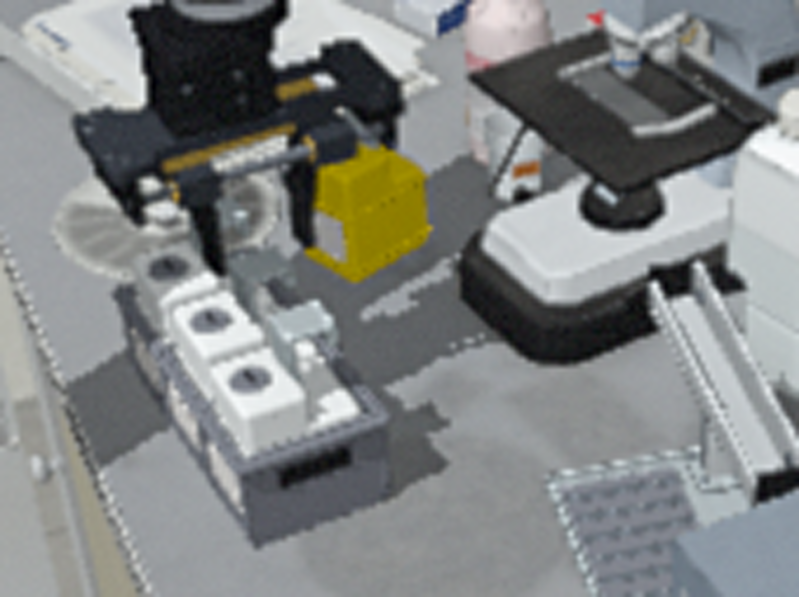

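```bash
python3 -m inch '{"dp": [[0,0,0],[0,0,0],[0,0,0],[0,0,0],[0,0,0],[0,0,0],[0,0,0]], "yaw": [0,0,0,0,0,0,0]}' 20;  python3 -m inch '{"dp": [[-2,0,0],[-4,0,0],[-4,0,0],[-4,0,0],[-2,0,0],[0,0,0],[0,0,0],[0,0,0],[0,0,0]], "yaw": [0,0,0,0,0,0,0,0,0]}'
python3 - <<'E'
from h import *
s=bot.read_state();print(s["position"],s["force"],s["moment"])
E
```

```text
time_s: 4.32
position: [0.4429, 0.3144, 0.1186]
tcp_rot: [[-0.0, 0.994, 0.105], [0.0, 0.105, -0.994], [-1.0, -0.0, -0.0]]
force: [-0.6, -1.0, -0.9]
opening: 0.243
time_s: 5.07
position: [0.4427, 0.3143, 0.1344]
tcp_rot: [[-0.0, 0.994, 0.105], [-0.0, 0.105, -0.994], [-1.0, -0.0, 0.0]]
force: [0.6, -0.0, -0.2]
opening: 0.225
[0.44271125 0.31434724 0.13440742] [ 0.59798869 -0.00259039 -0.18932915] [-0.08892145  0.05089474 -0.02341027]
```

```bash
python3 - <<'E'
from h import *
snap("side","d3",(200,130,370,257),4.7);snap("wrist","w3",(160,90,480,330),2.5)
E
```

```text
(no output)
```

View pics/d3.png

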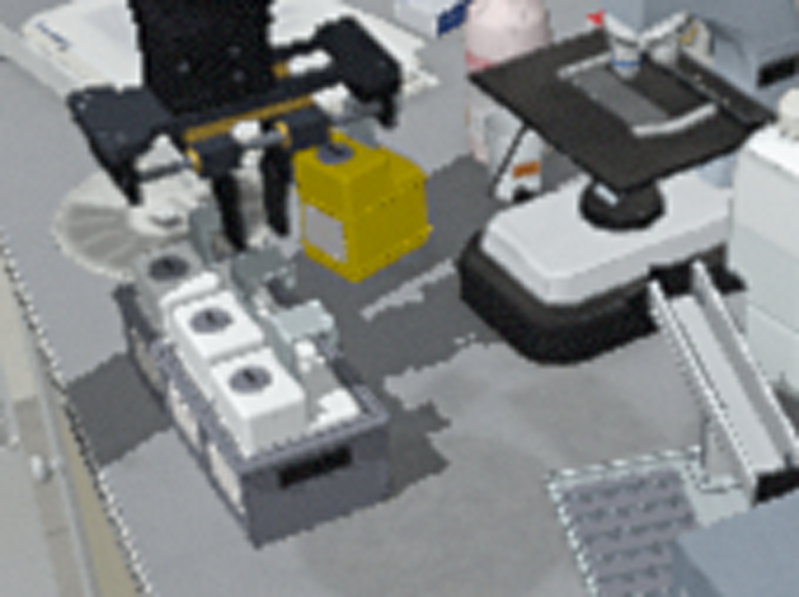

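View pics/w3.png

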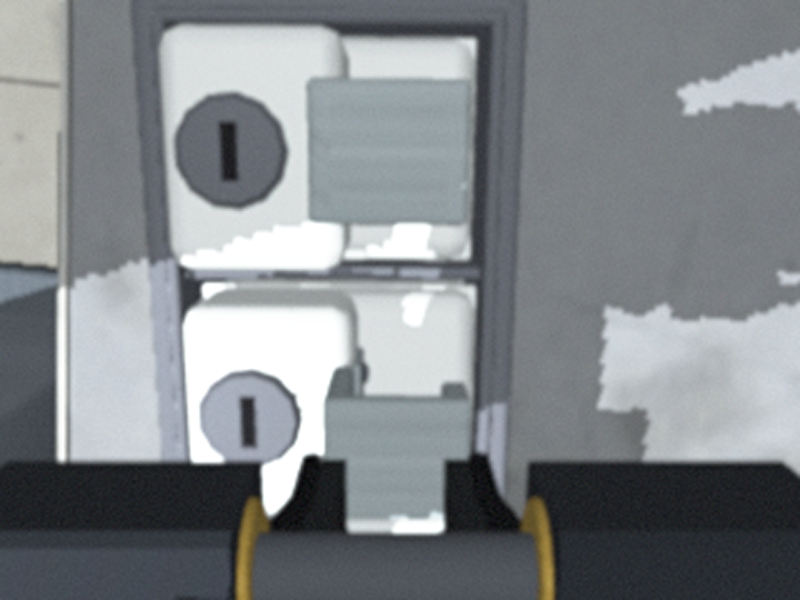

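```bash
python3 - <<'E'
from h import *
c=dict(np.load("pics/d3.npz"));w=dict(np.load("pics/w3.npz"))
d=lambda X:((proj(c,X)-[200,130]+.4)*4.7).round(0)
e=lambda X:((proj(w,X)-[160,90]+.4)*2.5).round(0)
p=bot.read_state()["position"]
for X in [p,p-[0,0,.011],(.4427,.3154,.135),(.434,.384,.135),(.448,.2445,.135)]: print(X,d(X),e(X))
print(onz(c,(200+262/4.7,130+270/4.7),.135),onz(c,(200+308/4.7,130+322/4.7),.135))
f=lambda X,Y:onz(w,(160+X/2.5,90+Y/2.5),.135)
print(f(308,80),f(468,222),f(328,397),f(468,397),f(390,397))
E
```

```text
[0.44274662 0.31436564 0.13434693] [260. 268.] [399. 466.]
[0.44274662 0.31436564 0.12334693] [262. 282.] [399. 450.]
(0.4427, 0.3154, 0.135) [259. 266.] [400. 463.]
(0.434, 0.384, 0.135) [216. 215.] [393. 153.]
(0.448, 0.2445, 0.135) [302. 323.] [391. 727.]
[0.44343075 0.30766139 0.135     ] [0.45242061 0.24186085 0.135     ]
[0.41536307 0.39633033 0.135     ] [0.45164737 0.37125415 0.135     ] [0.42517419 0.32921288 0.135     ] [0.45662663 0.33252638 0.135     ] [0.43910272 0.33068024 0.135     ]
```

```bash
python3 - <<'E'
from h import *
c=dict(np.load("pics/d3.npz"));w=dict(np.load("pics/w3.npz"))
for a,b in [((240,246),(315,458)),((281,234),(480,458))]:
    print(tri([(c,(200+a[0]/4.7-.4,130+a[1]/4.7-.4)),(w,(160+b[0]/2.5-.4,90+b[1]/2.5-.4))]))
snap("scene","s3",(205,150,375,270),4.7)
a=cv2.imread("pics/d3.png")[120:330,130:380];cv2.imwrite("pics/d3z.png",cv2.resize(a,None,fx=3,fy=2.8))
E
```

```text
(array([0.42851997, 0.31969702, 0.15094192]), [array([-1.5,  0.2]), array([8.1, 2.5])])
(array([0.46026144, 0.32336518, 0.14909951]), [array([-0.4,  0.1]), array([2.4, 0.7])])
```

View pics/s3.png

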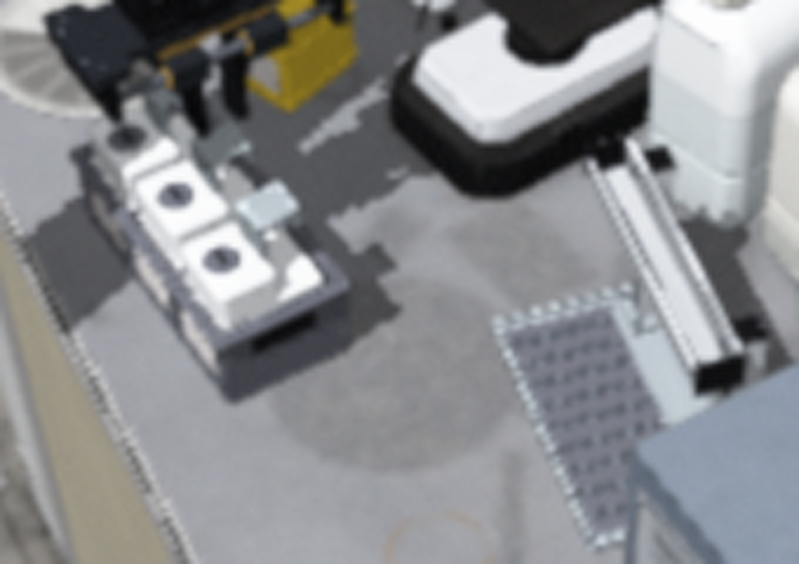

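View pics/d3z.png

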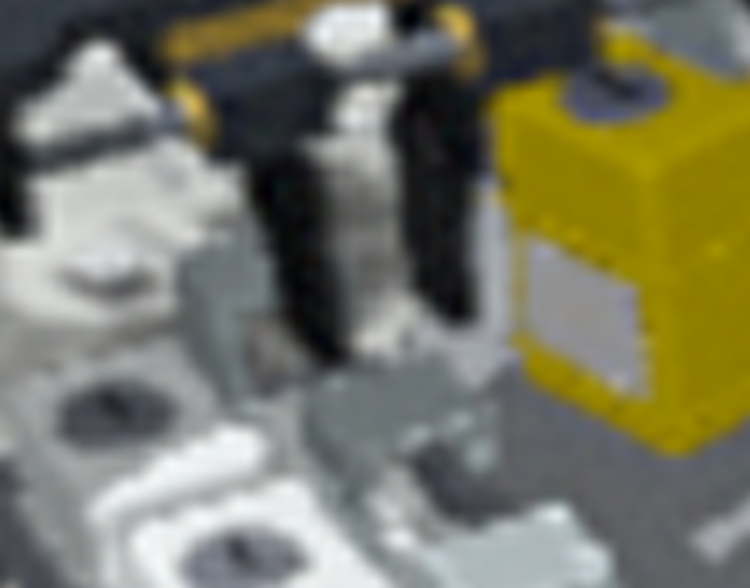

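```bash
python3 - <<'E'
from h import *
S=dict(np.load("pics/s3.npz"));c=dict(np.load("pics/d3.npz"))
q=lambda a:(205+a[0]/4.7-.4,150+a[1]/4.7-.4); qd=lambda b:(200+b[0]/4.7-.4,130+b[1]/4.7-.4)
for a,b in [((205,132),(240,246)),((238,112),(281,234))]:
    print(tri([(S,q(a)),(c,qd(b))]))
    for n,cc,uv in (("S",S,q(a)),("D",c,qd(b))):
        o,d=ray(cc,uv); t=(.3143-o[1])/d[1]; print(n,"at y=.3143",(o+t*d).round(4))
E
```

```text
(array([0.4288326 , 0.29737563, 0.16573549]), [array([-0.2,  0.1]), array([ 0.2, -0.1])])
S at y=.3143 [0.4346 0.3143 0.149 ]
D at y=.3143 [0.4319 0.3143 0.1541]
(array([0.46038281, 0.31697619, 0.15364452]), [array([-0.1,  0.1]), array([ 0.1, -0. ])])
S at y=.3143 [0.4599 0.3143 0.1564]
D at y=.3143 [0.4594 0.3143 0.1554]
```

```bash
python3 -m inch '{"dp": [[0,0,0],[0,0,0],[0,0,0],[0,0,0],[0,0,0],[0,0,0]], "yaw": [0,0,0,0,0,0]}' 52
python3 - <<'E'
from h import *
snap("side","d4",(230,150,280,200),12);snap("wrist","w4",(240,200,400,320),5)
E
```

```text
time_s: 5.72
position: [0.4429, 0.3144, 0.1346]
tcp_rot: [[0.0, 0.994, 0.105], [0.0, 0.105, -0.994], [-1.0, 0.0, -0.0]]
force: [-0.2, 0.1, 0.2]
opening: 0.566
```

View pics/d4.png

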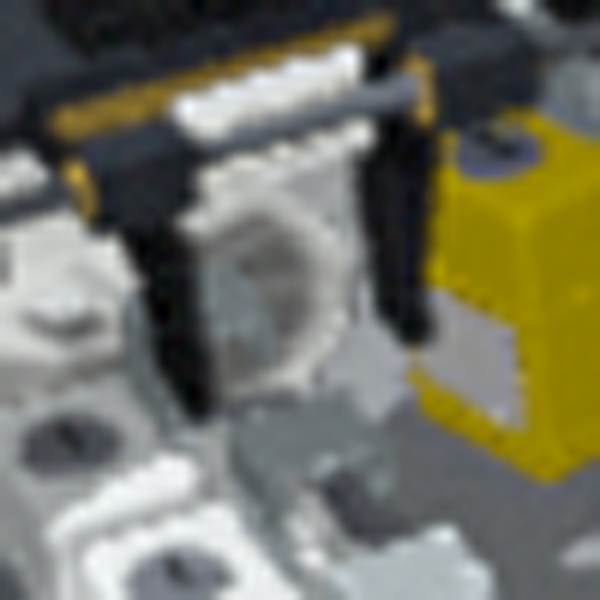

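View pics/w4.png

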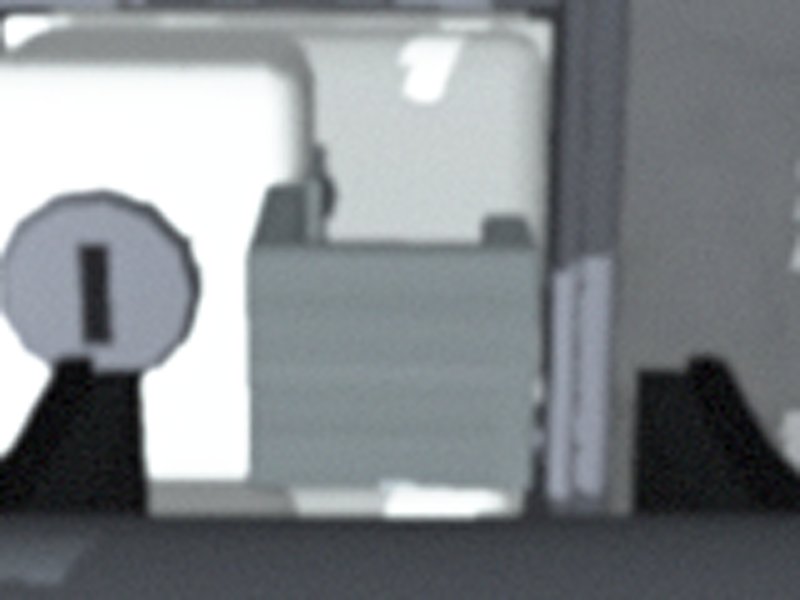

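```bash
python3 -m inch '{"dp": [[4,0,0],[6,0,0],[6,0,0],[6,0,0],[6,0,0],[3,0,0],[0,0,0],[0,0,0]], "yaw": [0,0,0,0,0,0,0,0]}' 52
python3 - <<'E'
from h import *
print(bot.read_state()["position"])
snap("side","d5",(230,150,280,200),12);snap("wrist","w5",(240,200,400,320),5)
E
```

```text
time_s: 6.48
position: [0.4427, 0.3143, 0.1032]
tcp_rot: [[-0.001, 0.994, 0.105], [-0.0, 0.105, -0.994], [-1.0, -0.001, 0.0]]
force: [-0.1, 0.2, -0.2]
opening: 0.602
[0.44271624 0.31434881 0.10317159]
```

View pics/d5.png

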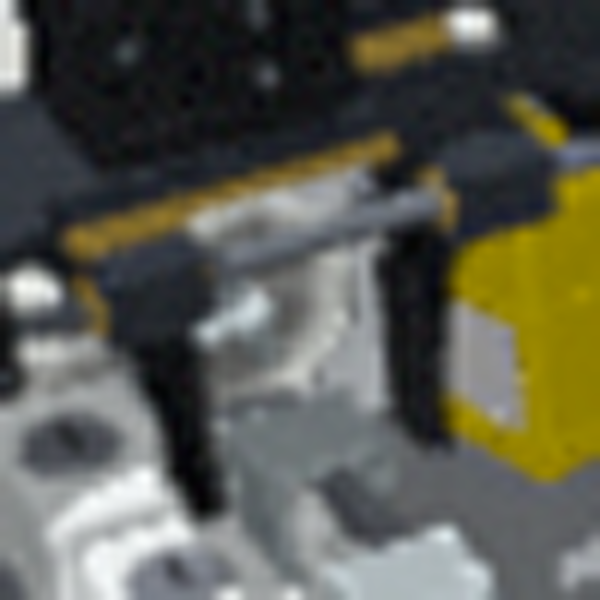

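View pics/w5.png

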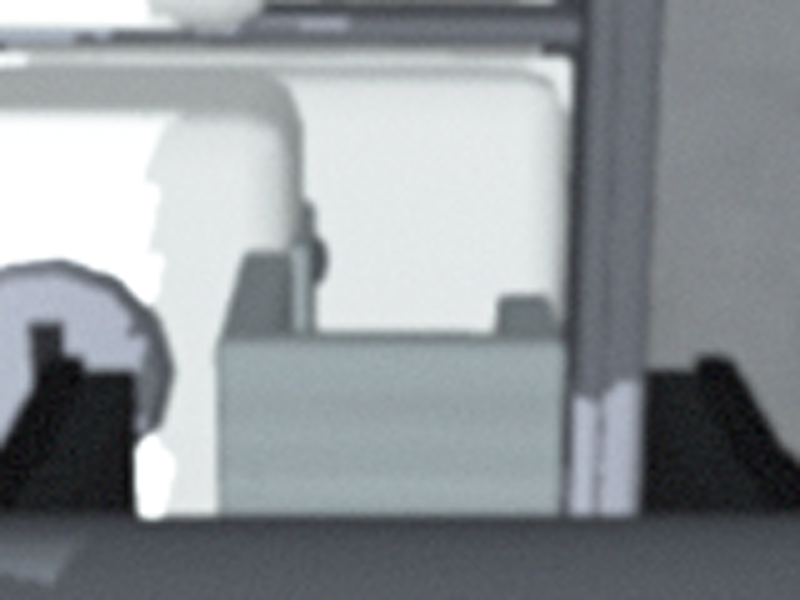

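```bash
python3 -m inch '{"dp": [[3,0,0],[3,0,0],[3,0,0],[0,0,0],[0,0,0]], "yaw": [0,0,0,0,0]}' 52
python3 - <<'E'
from h import *
s=bot.read_state();print(s["position"],s["force"])
c=snap("side","d6",(230,150,280,200),12)
d5=dict(np.load("pics/d5.npz"))
for uv,dx in (((205,515),-1),((430,447),1)):
    o,d=ray(d5,(230+uv[0]/12-.45,150+uv[1]/12-.45)); X=o+d*(.3143+.0027*dx-o[1])/d[1];print(X)
E
```

```text
time_s: 7.0
position: [0.4427, 0.3143, 0.0943]
tcp_rot: [[-0.001, 0.994, 0.105], [-0.0, 0.105, -0.994], [-1.0, -0.001, 0.0]]
force: [-0.2, 0.1, 0.6]
opening: 0.595
[0.44266222 0.31434941 0.09427068] [-0.2317579   0.08354522  0.59883307]
[0.4144715  0.3116     0.12267306]
[0.47580602 0.317      0.1219794 ]
```

View pics/d6.png

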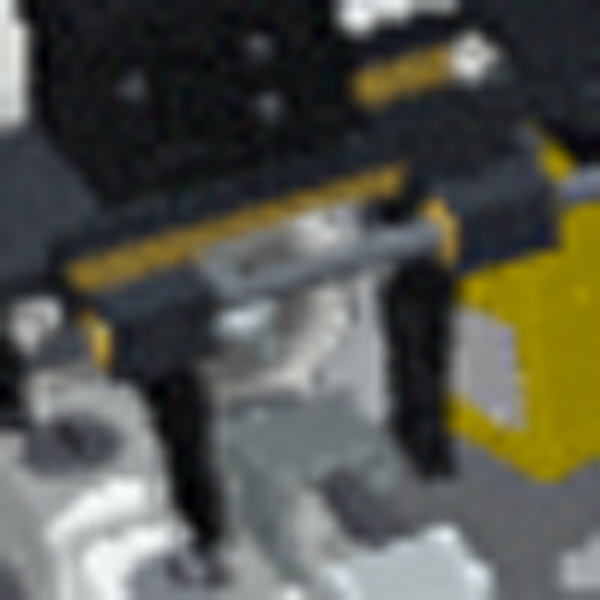

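```bash
python3 -m inch '{"dp": [[2,0,0],[1,0,0],[0,0,0],[0,0,0]], "yaw": [0,0,0,0]}' 52;python3 -m inch '{"dp": [[0,0,0],[0,0,0],[0,0,0],[0,0,0],[0,0,0],[0,0,0],[0,0,0]], "yaw": [0,0,0,0,0,0,0]}' 20
```

```text
time_s: 7.38
position: [0.4428, 0.3144, 0.0915]
tcp_rot: [[-0.0, 0.994, 0.105], [-0.0, 0.105, -0.994], [-1.0, -0.0, 0.0]]
force: [0.3, 0.4, -0.7]
opening: 0.594
time_s: 7.97
position: [0.4429, 0.3145, 0.0916]
tcp_rot: [[0.0, 0.994, 0.105], [0.0, 0.105, -0.994], [-1.0, 0.0, -0.0]]
force: [0.4, 0.1, 0.5]
opening: 0.389
```

Opening is 0.389 × 87 = 34 mm, so the hook is gripped. Now a small lift to weigh it.

```bash
python3 -m inch '{"dp": [[-1,0,0],[-2,0,0],[-3,0,0],[-3,0,0],[-2,0,0],[-1,0,0],[0,0,0],[0,0,0],[0,0,0],[0,0,0]], "yaw": [0,0,0,0,0,0,0,0,0,0]}'
python3 - <<'E'
from h import *
for i in range(3):
    s=bot.read_state();print(s["position"],s["force"],s["moment"],s["tau"].round(2)); bot.capture("side")
snap("side","d7",(200,130,370,257),4.7)
E
```

```text
time_s: 8.8
position: [0.4428, 0.3144, 0.1035]
tcp_rot: [[-0.0, 0.994, 0.105], [-0.0, 0.105, -0.994], [-1.0, -0.0, 0.0]]
force: [0.2, 1.2, -1.1]
opening: 0.386
[0.44276084 0.31438678 0.10345474] [ 0.16372498  1.15850745 -1.08509364] [-0.06869412  0.04684328 -0.03448814] [ 0.000e+00 -4.074e+01 -1.263e+01  7.000e-02  4.000e-02  0.000e+00]
[0.44273808 0.31436779 0.10339822] [-0.33427159  0.9464902  -1.24186157] [-0.0706591   0.02868559 -0.01615438] [ 0.000e+00 -4.073e+01 -1.262e+01  7.000e-02  4.000e-02  0.000e+00]
[0.44274721 0.31440099 0.10340928] [-0.27863158 -0.61810824 -1.90724873] [-0.11421179 -0.0118073  -0.02138535] [ 0.000e+00 -4.071e+01 -1.262e+01  7.000e-02  4.000e-02  0.000e+00]
```

View pics/d7.png

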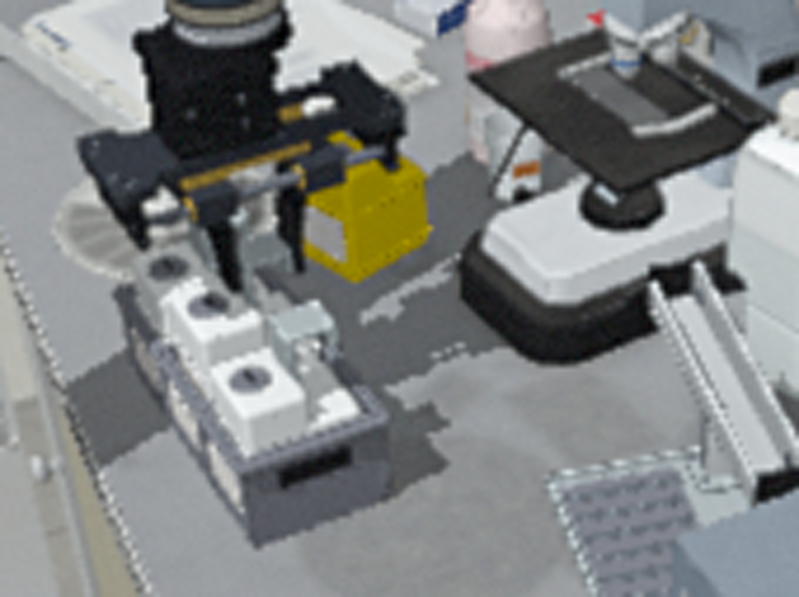

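Side view confirms the middle canister came up (its cap rose to (213,303)), and the force is about −1.4 N, so it is empty. I'll set it back and go to the near one.

```bash
python3 -m inch '{"dp": [[2,0,0],[3,0,0],[3,0,0],[2,0,0],[1,0,0],[1,0,0],[0,0,0],[0,0,0]], "yaw": [0,0,0,0,0,0,0,0]}'; python3 -m inch '{"dp": [[0,0,0],[0,0,0],[0,0,0],[0,0,0],[0,0,0],[0,0,0],[-4,0,0],[-8,0,0],[-12,0,0],[-12,0,0],[-7,0,0],[-3,0,0]], "yaw": [0,0,0,0,0,0,0,0,0,0,0,0]}' 52; python3 -m inch '{"dp": [[0,-1,8],[0,-1,16],[0,-0.5,20],[0,0,16],[0,0,9],[0,0,0],[0,0,0]], "yaw": [0,0,0,0,0,0,0]}'
python3 - <<'E'
from h import *
print(bot.read_state()["position"])
snap("side","d8",(200,130,370,257),4.7);snap("wrist","w8",(160,90,480,330),2.5)
E
```

```text
time_s: 9.67
position: [0.4428, 0.3144, 0.0916]
tcp_rot: [[-0.0, 0.994, 0.105], [0.0, 0.105, -0.994], [-1.0, -0.0, -0.0]]
force: [-0.8, -0.1, -0.6]
opening: 0.384
time_s: 10.67
position: [0.4438, 0.3149, 0.1393]
tcp_rot: [[0.003, 0.994, 0.105], [0.001, 0.105, -0.994], [-1.0, 0.003, -0.001]]
force: [-0.1, -0.5, 0.1]
opening: 0.597
time_s: 11.25
position: [0.4476, 0.2452, 0.1373]
tcp_rot: [[-0.001, 0.995, 0.104], [0.0, 0.104, -0.995], [-1.0, -0.001, -0.0]]
force: [-0.7, 1.1, 0.4]
opening: 0.594
[0.44760721 0.24518947 0.13733505]
```

View pics/d8.png

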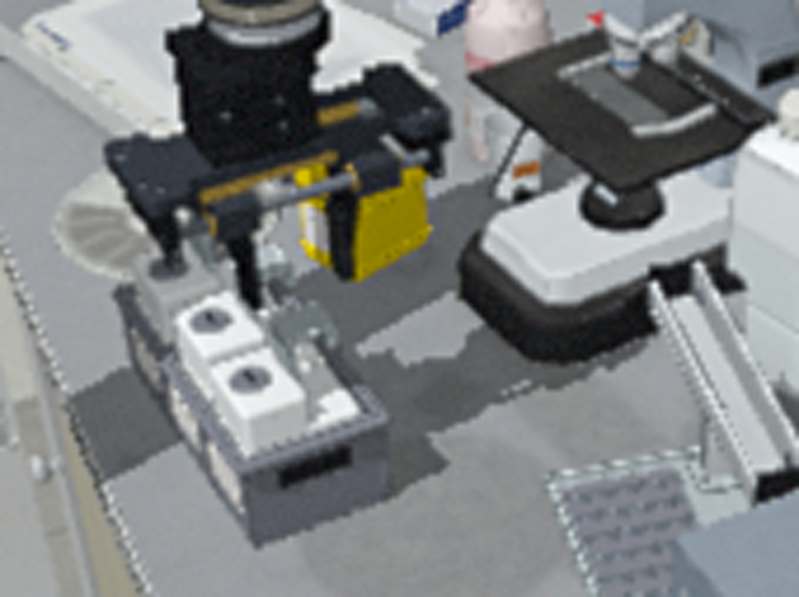

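View pics/w8.png

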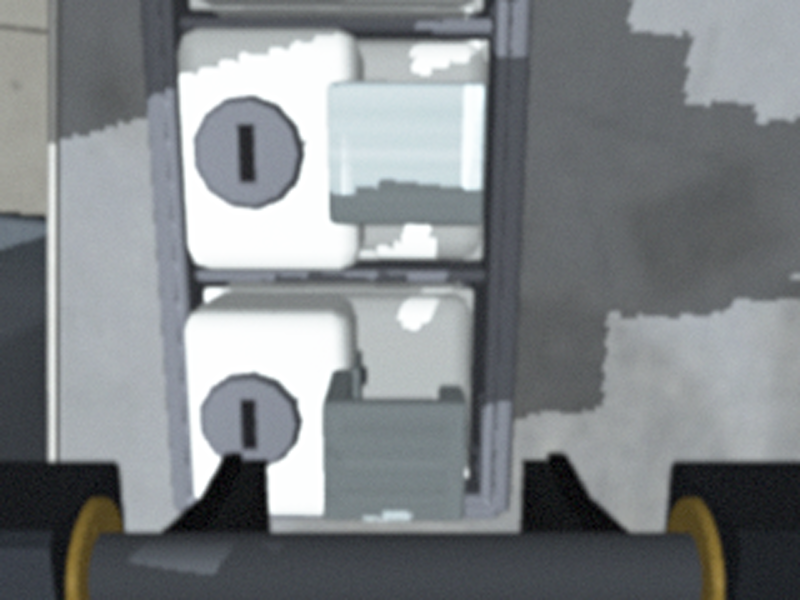

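```bash
python3 -m inch '{"dp": [[4,0,0],[8,0,0],[10,0,0],[10,0,0],[7,0,0],[4,0,0],[2,0,0],[1,0,0],[0,0,0],[0,0,0]], "yaw": [0,0,0,0,0,0,0,0,0,0]}' 52;python3 -m inch '{"dp": [[0,0,0],[0,0,0],[0,0,0],[0,0,0],[0,0,0],[0,0,0]], "yaw": [0,0,0,0,0,0]}' 20;python3 -m inch '{"dp": [[-1,0,0],[-2,0,0],[-3,0,0],[-3,0,0],[-2,0,0],[-1,0,0],[0,0,0],[0,0,0],[0,0,0]], "yaw": [0,0,0,0,0,0,0,0,0]}'
python3 - <<'E'
from h import *
for i in range(3):
    s=bot.read_state();print(s["position"],s["force"],s["moment"]); bot.capture("side")
snap("side","d9",(200,130,370,257),4.7)
E
```

```text
time_s: 12.18
position: [0.4479, 0.2456, 0.0918]
tcp_rot: [[0.001, 0.994, 0.105], [0.0, 0.105, -0.994], [-1.0, 0.001, -0.0]]
force: [0.3, 0.0, 0.3]
opening: 0.602
time_s: 12.68
position: [0.4475, 0.2455, 0.0918]
tcp_rot: [[0.0, 0.994, 0.105], [-0.0, 0.105, -0.994], [-1.0, 0.0, 0.0]]
force: [-1.2, -0.9, 2.5]
opening: 0.387
time_s: 13.43
position: [0.4475, 0.2455, 0.1035]
tcp_rot: [[-0.0, 0.994, 0.105], [-0.0, 0.105, -0.994], [-1.0, -0.0, 0.0]]
force: [0.8, -0.5, -7.6]
opening: 0.388
[0.4475017  0.24549729 0.10346812] [ 0.84839915 -0.49182616 -7.59956177] [-0.11866196 -0.13966472 -0.03646717]
[0.44749523 0.24550637 0.10343147] [-0.13675588 -0.02767679 -7.60718084] [-0.03059326 -0.12275974 -0.01986093]
[0.44751887 0.24550338 0.10343616] [-0.07215503 -0.84041389 -7.29012542] [-0.1189127  -0.09408822 -0.0020573 ]
```

View pics/d9.png

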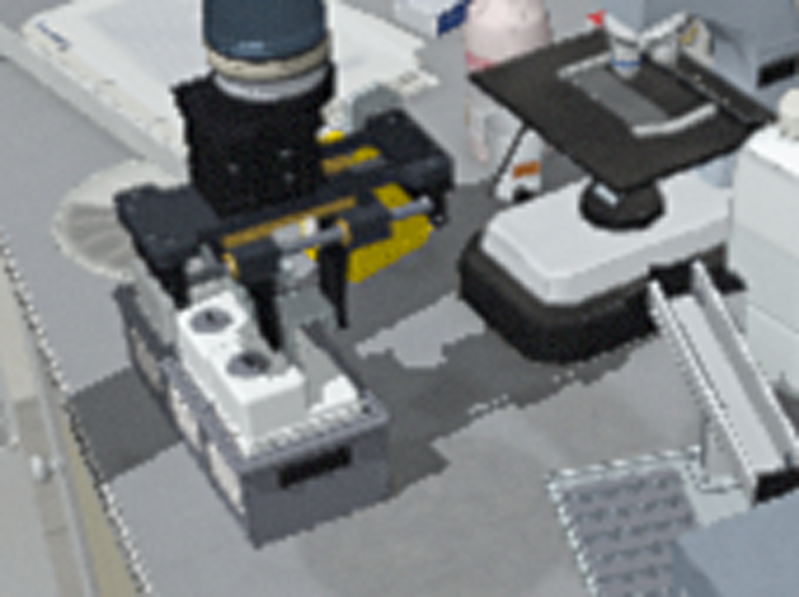

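−7.5 N: the near canister is full. I'll lift it out and carry it to the open worktop, turning it 15.5° to match the rail.

```bash
python3 -m inch '{"dp": [[-4,0,0],[-8,0,0],[-12,0,0],[-14,0,0],[-14,0,0],[-12,0,0],[-9,0,0],[-5,0,0],[-2,0,0],[0,0,0],[0,0,0]], "yaw": [0,0,0,0,0,0,0,0,0,0,0]}'; python3 - <<'E'
from h import *
s=bot.read_state();print(s["position"],s["force"])
snap("side","d10",(200,130,370,257),4.7)
E
```

```text
time_s: 14.55
position: [0.4471, 0.2454, 0.1831]
tcp_rot: [[-0.001, 0.994, 0.105], [-0.0, 0.105, -0.994], [-1.0, -0.001, 0.0]]
force: [-0.1, -0.3, -7.3]
opening: 0.387
[0.44707871 0.24536267 0.18310922] [-0.10260107 -0.25873132 -7.34493129]
```

View pics/d10.png

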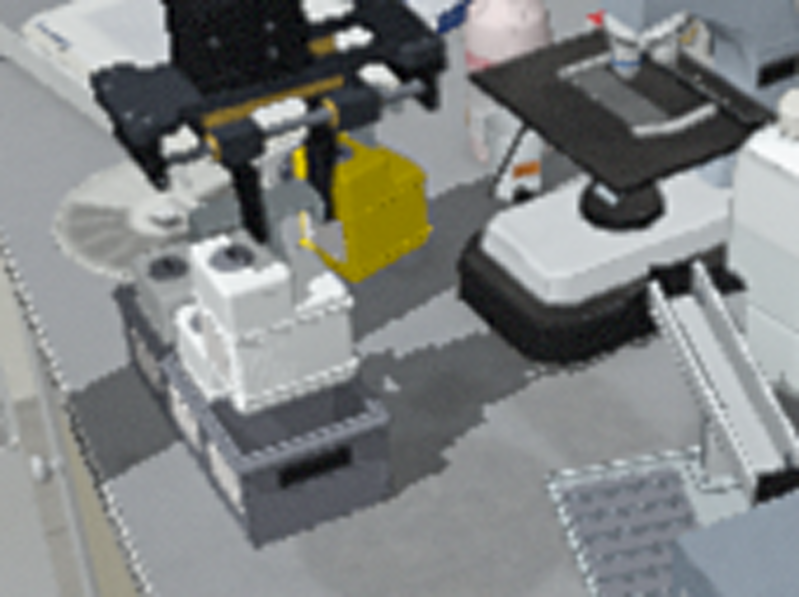

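The canister is clear of the crate and its underside at about (300,390) is above the rim. Next is the carry to the worktop.

```bash
python3 -m inch '{"dp": [[0,0,5],[0,0,11],[0,-1,18],[0,-1,22],[0,-1,25],[0,-1,25],[0,-1,25],[0,-1,22],[0,-1,17],[0,0,11],[0,0,5],[0,0,0],[0,0,0]], "yaw": [0,0,0,0,0,0,0,0,0,0,0,0,0]}'; python3 -m inch '{"dp": [[15,0,0],[18,0,0],[18,0,0],[15,0,0],[10,0,0],[6,0,0],[4,0,0],[0,0,0],[0,0,0],[0,0,0]], "yaw": [1.5,3,3.5,3.5,3,1,0,0,0,0]}';python3 - <<'E'
from h import *
s=bot.read_state();print(s["position"],s["force"])
snap("side","d11",(200,130,400,280),4)
E
```

```text
time_s: 15.68
position: [0.4601, 0.0601, 0.1834]
tcp_rot: [[-0.0, 0.995, 0.104], [0.001, 0.104, -0.995], [-1.0, -0.0, -0.001]]
force: [0.2, -0.2, -7.2]
opening: 0.392
time_s: 16.52
position: [0.4609, 0.06, 0.0982]
tcp_rot: [[0.002, 0.987, -0.163], [-0.0, -0.163, -0.987], [-1.0, 0.002, -0.0]]
force: [0.9, -0.7, -7.6]
opening: 0.389
[0.46093058 0.05999271 0.0981844 ] [ 0.8687413  -0.70081773 -7.62920026]
```

View pics/d11.png

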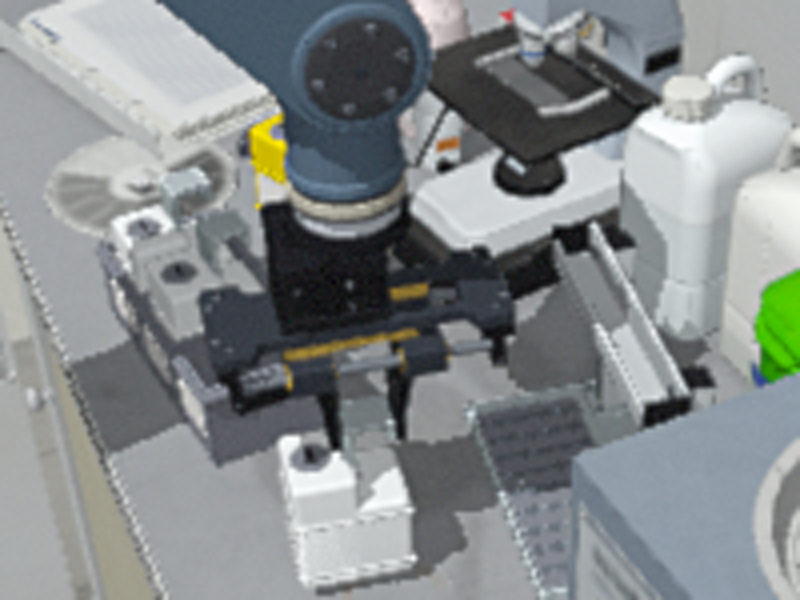

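```bash
python3 -m inch '{"dp": [[3,0,0],[4,0,0],[3,0,0],[2,0,0],[1,0,0],[1,0,0],[0,0,0],[0,0,0]], "yaw": [0,0,0,0,0,0,0,0]}'
```

```text
time_s: 17.23
position: [0.46, 0.0598, 0.0838]
tcp_rot: [[-0.0, 0.986, -0.164], [-0.0, -0.164, -0.986], [-1.0, -0.0, 0.0]]
force: [-2.2, -0.8, -1.8]
opening: 0.387
```

```bash
python3 -m inch '{"dp": [[0,0,0],[0,0,0],[0,0,0],[0,0,0],[0,0,0],[-5,0,0],[-10,0,0],[-15,0,0],[-15,0,0],[-15,0,0],[-15,0,0],[-10,0,0],[-5,0,0],[0,0,0]], "yaw": [0,0,0,0,0,0,0,0,0,0,0,0,0,0]}' 52
python3 - <<'E'
from h import *
s=bot.read_state();print(s["position"],s["force"])
snap("side","d12",(200,130,400,280),4);snap("wrist","w12");snap("scene","s12",(205,150,375,270),4.7)
E
```

```text
time_s: 18.4
position: [0.4611, 0.0598, 0.1748]
tcp_rot: [[0.003, 0.986, -0.164], [-0.0, -0.164, -0.986], [-1.0, 0.003, -0.0]]
force: [-0.7, 0.1, 0.1]
opening: 0.598
[0.46110248 0.05980103 0.17483485] [-0.74512944  0.08064807  0.06357865]
```

View pics/d12.png

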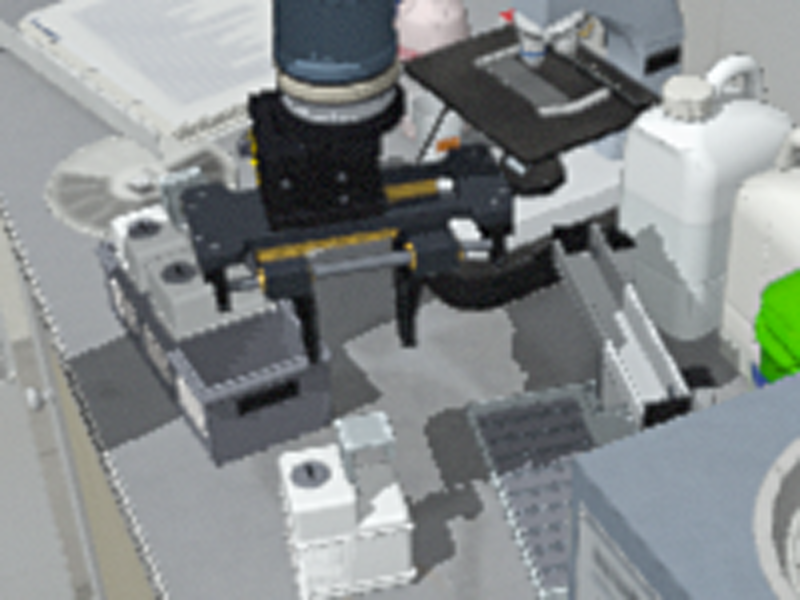

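View pics/w12.png

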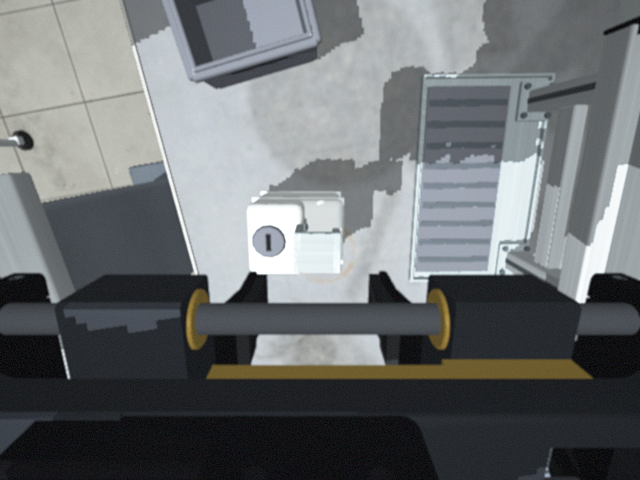

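The canister stands upright and free, with its hook at (367,430) in the side view and at (318,252) in the wrist view. The tray's front edge runs from (425,75) to (411,280) in the wrist view.

```bash
python3 - <<'E'
import cv2
a=cv2.imread("pics/w12.png")[180:300,230:390]; cv2.imwrite("pics/w12a.png",cv2.resize(a,None,fx=5,fy=5,interpolation=cv2.INTER_CUBIC))
a=cv2.imread("pics/w12.png")[0:300,390:640]; cv2.imwrite("pics/w12b.png",cv2.resize(a,None,fx=2,fy=2,interpolation=cv2.INTER_CUBIC))
E
```

```text
(no output)
```

View pics/w12a.png

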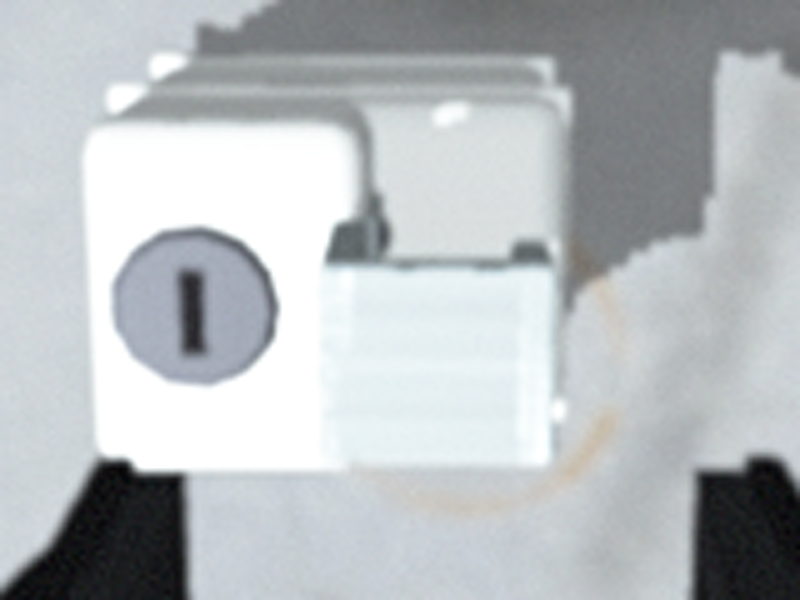

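View pics/w12b.png

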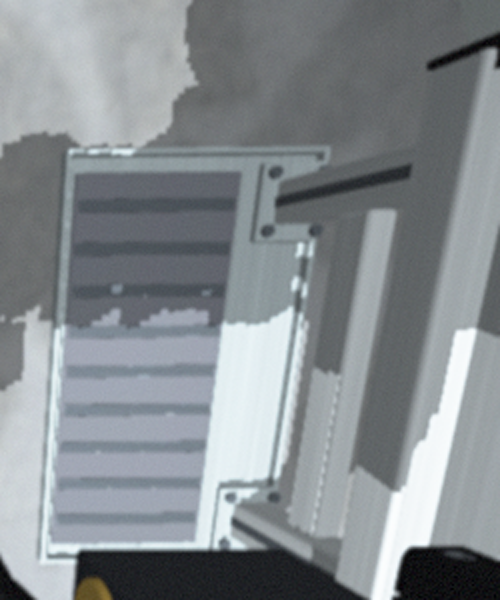

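View pics/s12.png

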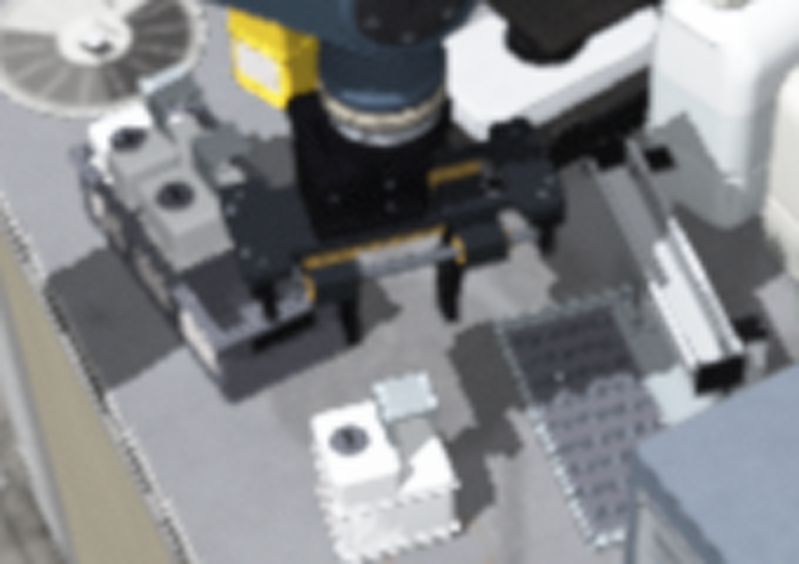

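```bash
python3 - <<'E'
from h import *
c=dict(np.load("pics/w12.npz"));S=dict(np.load("pics/s12.npz"));D=dict(np.load("pics/d12.npz"))
b=lambda X,Y,z:onz(c,(390+X/2-.25,Y/2-.25),z)[:2]
A,B,C=b(68,150,.01),b(40,562,.01),b(328,150,.01)
print(A,B,C,np.linalg.norm(A-B),np.linalg.norm(A-C)); v=A-B; print("yaw",np.degrees(np.arctan2(v[1],v[0]))-90)
th=np.radians(-9.4);ex=np.array([np.cos(th),np.sin(th)]);ey=np.array([-ex[1],ex[0]])
O=(A+B)/2+ex*.070; print("rail origin tray",O)
for n,(x,y,z) in {"lip far":(-.002,.1,.155),"lip near":(-.002,-.1,.155),"back far":(.03,.1,.165),"back near":(.03,-.1,.165)}.items():
    X=np.r_[O+ex*x+ey*y,z]
    print(n,X.round(4),((proj(c,X)-[390,0])*2).round(),"S",((proj(S,X)-[205,150])*4.7).round(),"D",((proj(D,X)-[200,130])*4).round())
a=lambda X,Y,z:onz(c,(230+X/5-.4,180+Y/5-.4),z)[:2]
P=np.array([a(324,264,.127),a(556,264,.127),a(326,466,.127),a(553,466,.127)]);print("hook",P.mean(0),P[1]-P[0],P[2]-P[0]);
u=P[1]-P[0];print("yaw hook",np.degrees(np.arctan2(u[1],u[0])))
print("cap",a(195,305,.095))
E
```

```text
[0.58133264 0.17996685] [ 0.54864947 -0.02519719] [0.7023235  0.15981933] 0.20775099104840725 0.1226568838465688
yaw -9.051312610651493
rail origin tray [0.6340511  0.06595201]
lip far [0.6484 0.1649 0.155 ] [492.  49.] S [583. 157.] D [551. 241.]
lip near [ 0.6157 -0.0324  0.155 ] [349. 710.] S [689. 375.] D [638. 417.]
back far [0.68   0.1597 0.165 ] [655.  35.] S [629. 136.] D [594. 223.]
back near [ 0.6473 -0.0376  0.165 ] [468. 728.] S [738. 352.] D [686. 396.]
hook [0.45946778 0.05912376] [ 0.0321547 -0.0053861] [-0.00521569 -0.02972763]
yaw hook -9.509093149558371
cap [0.42073375 0.06607394]
```

```bash
python3 -m inch '{"dp": [[0,-4,0],[0,-9,0],[0,-9,0],[0,-7,0],[0,-4,0],[0,0,0],[0,0,0],[0,0,0],[0,0,0],[0,0,0],[0,0,0],[0,0,0],[0,0,0],[0,0,0],[0,0,0],[0,0,0],[0,0,0],[0,0,0],[0,0,0]], "yaw": [2,6,7,7,7,7,7,7,7,7,7,7,7,4,1,0,0,0,0]}' 87; python3 - <<'E'
from h import *
s=bot.read_state();print(s["position"],s["tcp_rot"].round(4),s["joint_positions"].round(1))
snap("wrist","w13");snap("side","d13",(200,130,400,280),4)
E
```

```text
time_s: 20.13
position: [0.429, 0.07, 0.1734]
tcp_rot: [[-0.0, -0.164, -0.987], [0.0, -0.987, 0.164], [-1.0, 0.0, 0.0]]
force: [0.1, 0.8, 1.0]
opening: 0.999
[0.42901203 0.0699884  0.17342595] [[-3.000e-04 -1.637e-01 -9.865e-01]
 [ 0.000e+00 -9.865e-01  1.637e-01]
 [-1.000e+00  0.000e+00  3.000e-04]] [ -5.5  18.2 110.1   0.   51.8  93.9]
```

View pics/w13.png

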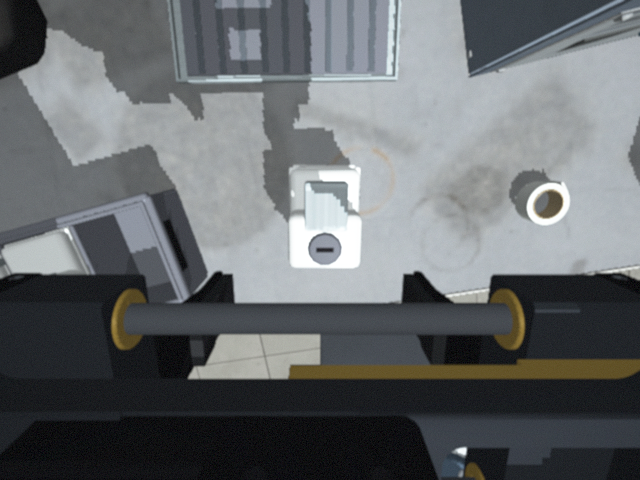

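View pics/d13.png

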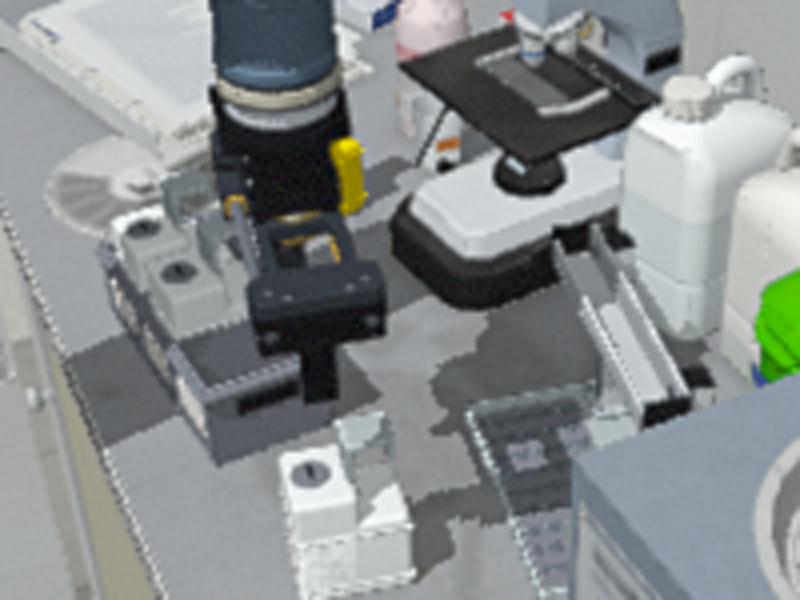

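```bash
python3 -m inch '{"dp": [[6,1,1],[10,2,0],[14,2,0],[14,0,0],[14,0,0],[12,0,0],[10,0,0],[6,0,0],[3,0,0],[1,0,0],[0,0,0],[0,0,0]], "yaw": [0,0,0,0,0,0,0,0,0,0,0,0]}' 87; python3 - <<'E'
from h import *
s=bot.read_state();print(s["position"],s["force"])
snap("wrist","w14",(160,90,480,330),2.5);snap("side","d14",(255,190,315,235),13)
E
```

```text
time_s: 21.23
position: [0.4277, 0.0652, 0.0839]
tcp_rot: [[0.001, -0.164, -0.986], [-0.0, -0.986, 0.164], [-1.0, -0.0, -0.001]]
force: [-0.5, 0.1, -0.2]
opening: 1.002
[0.42765862 0.06517701 0.08389936] [-0.5350692   0.13145506 -0.162617  ]
```

View pics/w14.png

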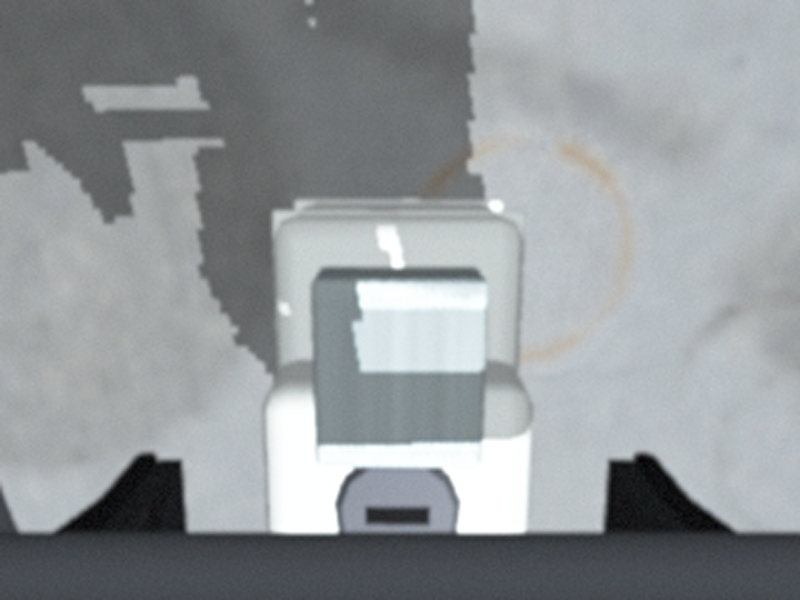

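View pics/d14.png

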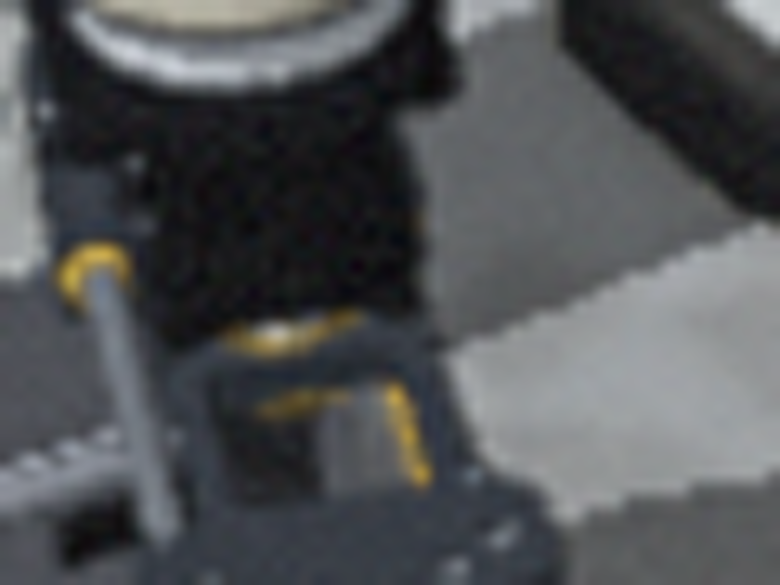

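```bash
python3 -m inch '{"dp": [[4,0,0],[7,0,0],[7,0,0],[4,0,0],[0,0,0],[0,0,0]], "yaw": [0,0,0,0,0,0]}' 87; python3 - <<'E'
from h import *
s=bot.read_state();print(s["position"],s["force"])
snap("side","d15",(250,190,350,265),8);snap("scene","s15",(230,170,330,245),8)
E
```

```text
time_s: 21.83
position: [0.4269, 0.0652, 0.061]
tcp_rot: [[-0.001, -0.164, -0.986], [0.0, -0.986, 0.164], [-1.0, 0.0, 0.001]]
force: [-0.6, -0.9, -0.6]
opening: 1.0
[0.42686699 0.06523196 0.06099044] [-0.59222617 -0.86152121 -0.58324475]
```

View pics/d15.png

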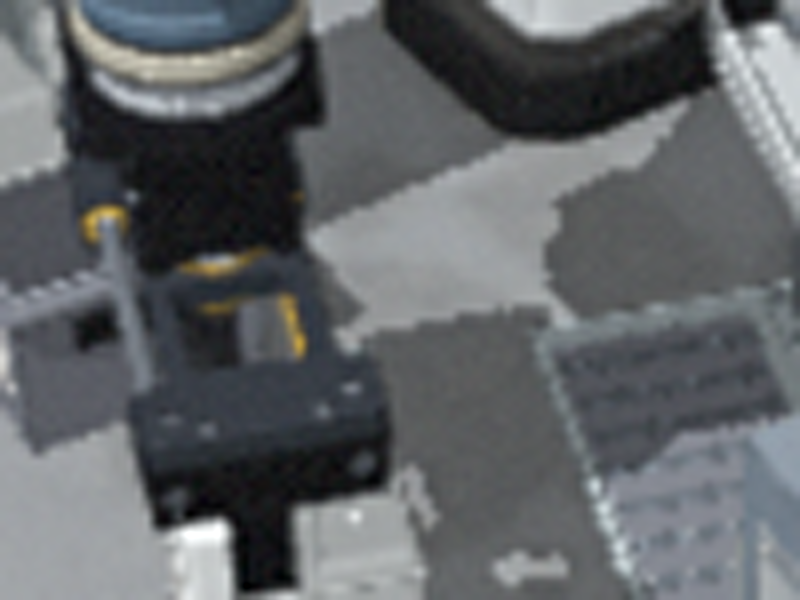

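View pics/s15.png

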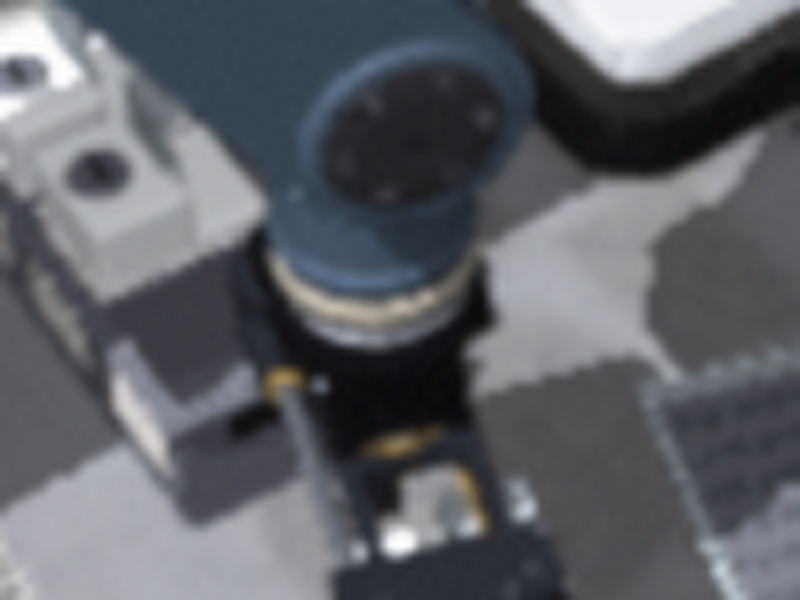

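```bash
python3 - <<'E'
from h import *
D=dict(np.load("pics/d15.npz"))
g=lambda u,v:(250+u/8-.44,190+v/8-.44)
for nm,uv,y in (("tip",(265,588),.0155-.005),("carriage bottom",(265,505),.0155-.02),("tip",(265,588),.0155),("carr",(265,505),.0155)):
    o,d=ray(D,g(*uv)); print(nm,(o+d*(y-o[1])/d[1]).round(4))
print(((proj(D,(.46,.0595,.127))-[250,190])*8).round())
E
```

```text
tip [0.4175 0.0105 0.0935]
carriage bottom [ 0.4157 -0.0045  0.1443]
tip [0.419  0.0155 0.0884]
carr [0.4217 0.0155 0.1247]
[324. 380.]
```

```bash
python3 -m inch '{"dp": [[3,0,0],[3,0,0],[3,0,0],[3,0,0],[1,0,0],[1,0,0],[0,0,0],[0,0,0]], "yaw": [0,0,0,0,0,0,0,0]}' 87; python3 -m inch '{"dp": [[0,0,0],[0,0,0],[0,0,0],[0,0,0],[0,0,0],[0,0,0],[0,0,0]], "yaw": [0,0,0,0,0,0,0]}' 45
python3 - <<'E'
from h import *
s=bot.read_state();print(s["position"],s["force"],s["opening"]*87)
snap("side","d16",(200,130,400,280),4);snap("wrist","w16",(160,90,480,330),2.5)
E
```

```text
time_s: 22.6
position: [0.4273, 0.0652, 0.0475]
tcp_rot: [[-0.0, -0.164, -0.986], [-0.0, -0.986, 0.164], [-1.0, 0.0, 0.0]]
force: [-0.1, -0.5, 0.8]
opening: 1.002
time_s: 23.18
position: [0.4273, 0.0651, 0.0476]
tcp_rot: [[0.0, -0.164, -0.986], [-0.0, -0.986, 0.164], [-1.0, 0.0, -0.0]]
force: [-0.1, -1.2, 1.0]
opening: 0.687
[0.42731333 0.06506185 0.04761339] [-0.11442356 -1.19182819  0.98839206] 59.787026278020434
```

View pics/d16.png

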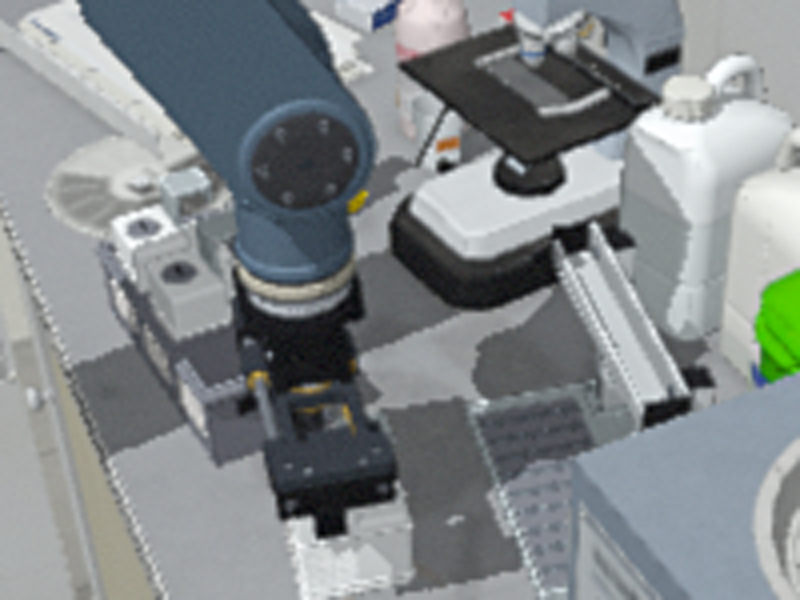

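View pics/w16.png

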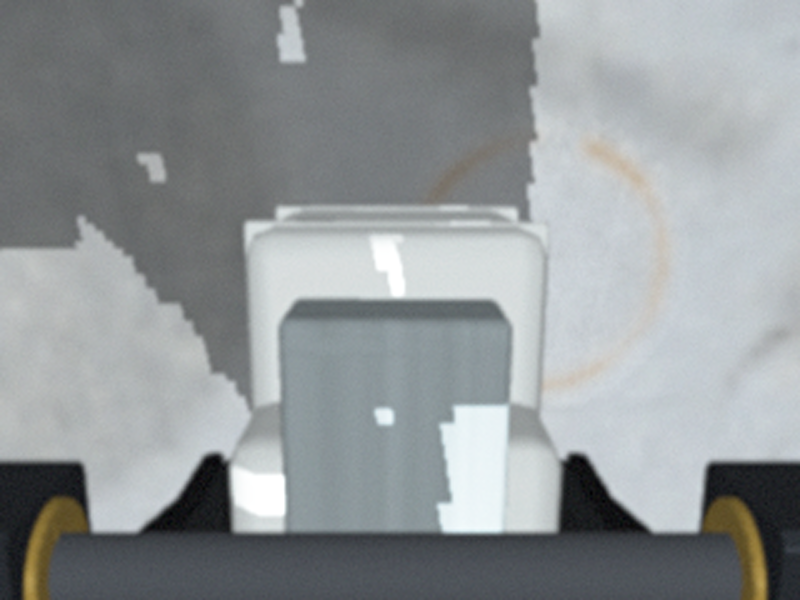

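Body gripped (59.8 mm). Lifting 55 mm.

```bash
python3 -m inch '{"dp": [[-2,0,0],[-4,0,0],[-7,0,0],[-10,0,0],[-12,0,0],[-10,0,0],[-6,0,0],[-3,0,0],[-1,0,0],[0,0,0],[0,0,0]], "yaw": [0,0,0,0,0,0,0,0,0,0,0]}'; python3 - <<'E'
from h import *
s=bot.read_state();print(s["position"],s["force"],s["moment"])
snap("side","d17",(200,130,400,280),4)
E
```

```text
time_s: 24.2
position: [0.4268, 0.0653, 0.1022]
tcp_rot: [[-0.001, -0.164, -0.986], [0.0, -0.986, 0.164], [-1.0, 0.0, 0.001]]
force: [0.0, 1.0, -7.4]
opening: 0.682
[0.42679265 0.06526585 0.10218967] [ 0.04593652  0.97170796 -7.38552972] [-0.00336398  0.25111024 -0.01015844]
```

View pics/d17.png

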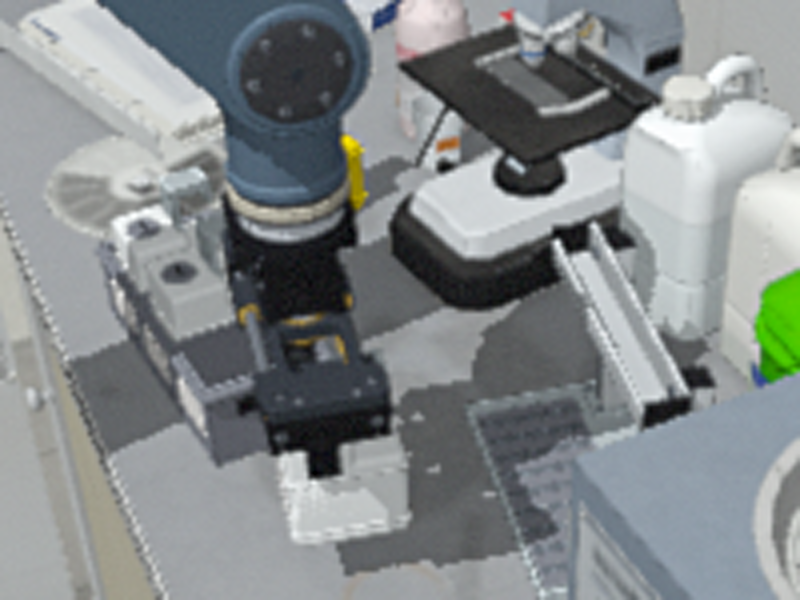

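```bash
python3 -m inch '{"dp": [[0,-2,-4],[0,-4,-8],[0,-6,-13],[0,-7,-17],[0,-8,-19],[0,-8,-19],[0,-7,-17],[0,-6,-13],[0,-4,-8],[0,-2,-5],[0,0,-2],[0,0,0],[0,0,0],[0,0,0]], "yaw": [0,0,0,0,0,0,0,0,0,0,0,0,0,0]}'; python3 - <<'E'
from h import *
s=bot.read_state();print(s["position"],s["force"],s["moment"])
snap("side","d18",(260,130,400,235),5.7);snap("wrist","w18");snap("scene","s18",(260,130,400,235),5.7)
E
```

```text
time_s: 25.42
position: [0.5581, 0.0978, 0.1023]
tcp_rot: [[-0.002, -0.165, -0.986], [-0.0, -0.986, 0.165], [-1.0, 0.0, 0.002]]
force: [0.1, -0.3, -6.9]
opening: 0.685
[0.55813297 0.09779666 0.10232348] [ 0.1021309  -0.25816568 -6.93589197] [-0.01830338  0.25263587 -0.02800502]
```

View pics/d18.png

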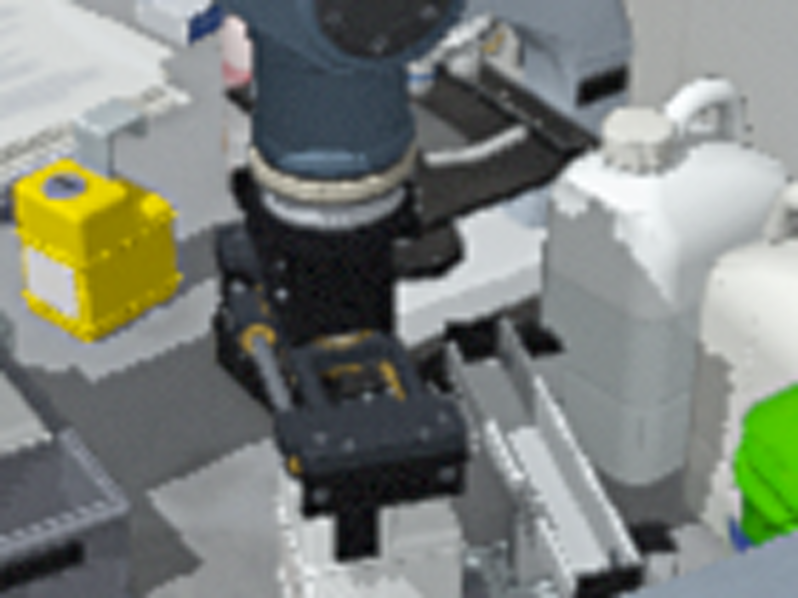

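View pics/w18.png

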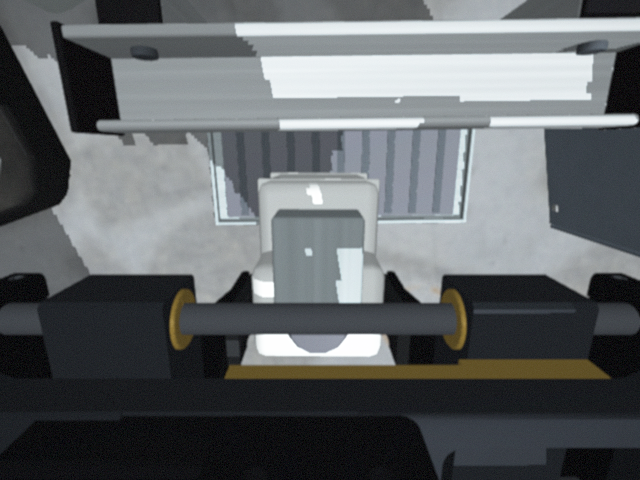

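View pics/s18.png

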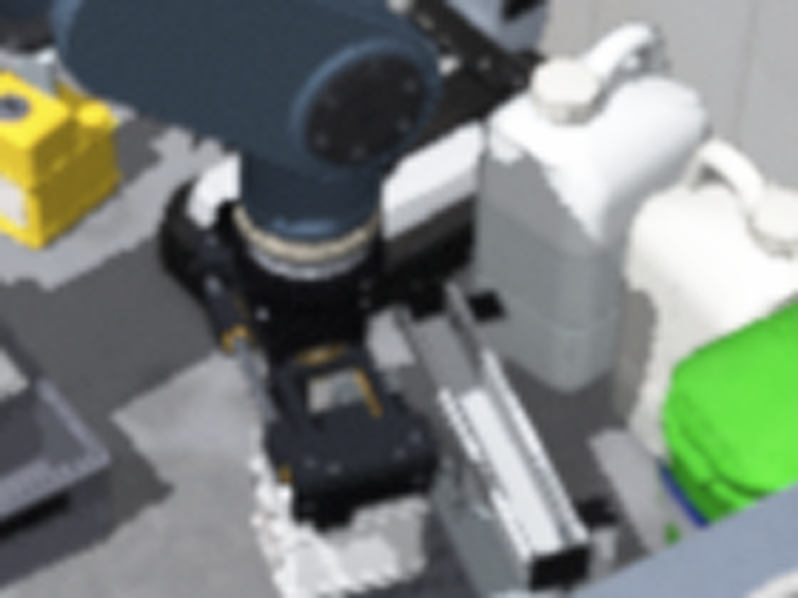

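Wrist view shows the lip as a line from (98,126) to (637,121), with the hook's front edge at v≈210, u 275–363. Measuring the gap.

```bash
python3 - <<'E'
from h import *
c=dict(np.load("pics/w18.npz"));R=bot.read_state()["tcp_rot"];p=bot.read_state()["position"]
im=c["color"][:,:,::-1]
cv2.imwrite("pics/w18z.png",cv2.resize(im[100:320,220:420],None,fx=3.6,fy=2.7,interpolation=cv2.INTER_CUBIC))
L=[onz(c,uv,.155) for uv in ((98,126),(280,124),(420,124),(637,121))]
for l in L: print("lip",l.round(4),(R.T@(l-p)*1000).round(1))
v=L[0]-L[3];print(np.linalg.norm(v),"yaw",np.degrees(np.arctan2(v[1],v[0]))-90)
for uv in ((275,210),(363,210)):
    h=onz(c,uv,.1817);print("hook front",h.round(4),(R.T@(h-p)*1000).round(1))
E
```

```text
lip [0.6488 0.1644 0.155 ] [-52.4 -80.5 -77.7]
lip [0.6385 0.0983 0.155 ] [-52.4 -13.6 -78.4]
lip [0.63   0.0475 0.155 ] [-52.4  37.9 -78.4]
lip [ 0.6179 -0.0311  0.155 ] [-52.4 117.4 -79.4]
0.19786429432955255 yaw -8.986709800572427
hook front [0.6115 0.1023 0.1817] [-79.1 -13.1 -51.1]
hook front [0.607  0.0752 0.1817] [-79.1  14.4 -51.1]
```

View pics/w18z.png

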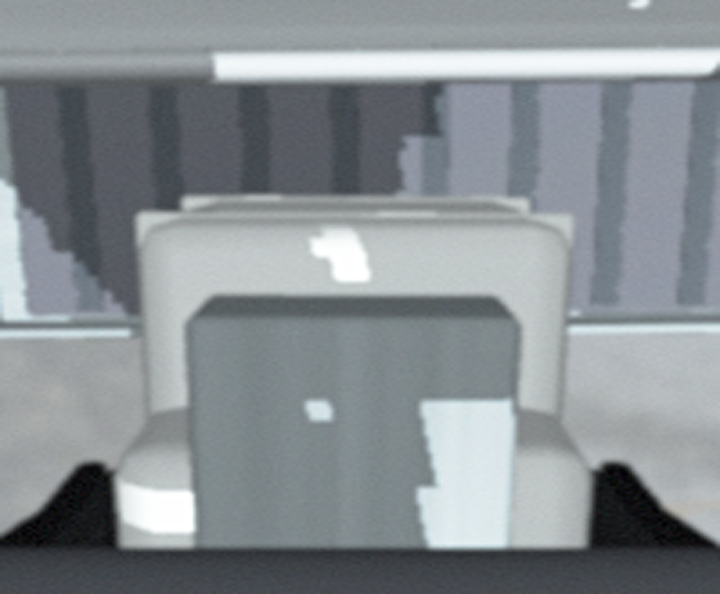

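```bash
python3 -m inch '{"dp": [[0,0,-3],[0,0,-5],[0,0,-7],[0,0,-8],[0,0,-8],[0,0,-7],[0,0,-4],[0,0,-3],[0,0,-1],[0,0,0],[0,0,0]], "yaw": [0,0,0,0,0,0,0,0,0,0,0]}'; python3 - <<'E'
from h import *
s=bot.read_state();print(s["position"],s["force"],s["moment"])
snap("side","d19",(260,130,400,235),5.7);c=snap("wrist","w19")
R=s["tcp_rot"];p=s["position"]
E
```

```text
time_s: 26.48
position: [0.6042, 0.0904, 0.1024]
tcp_rot: [[-0.001, -0.164, -0.986], [0.0, -0.986, 0.164], [-1.0, 0.0, 0.001]]
force: [-0.1, -0.2, -7.1]
opening: 0.688
[0.60424723 0.09044541 0.1023622 ] [-0.05581615 -0.17794973 -7.12677556] [-0.00537415  0.25037871  0.04697601]
```

View pics/d19.png

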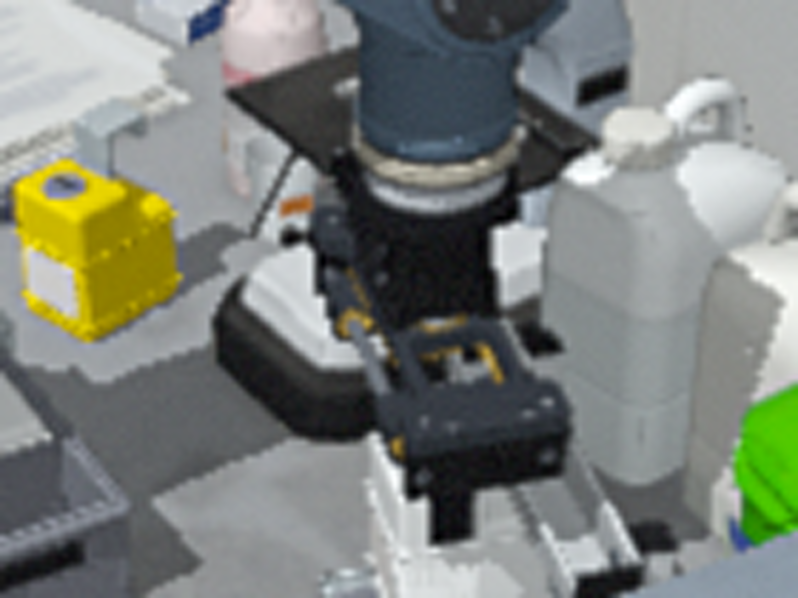

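View pics/w19.png

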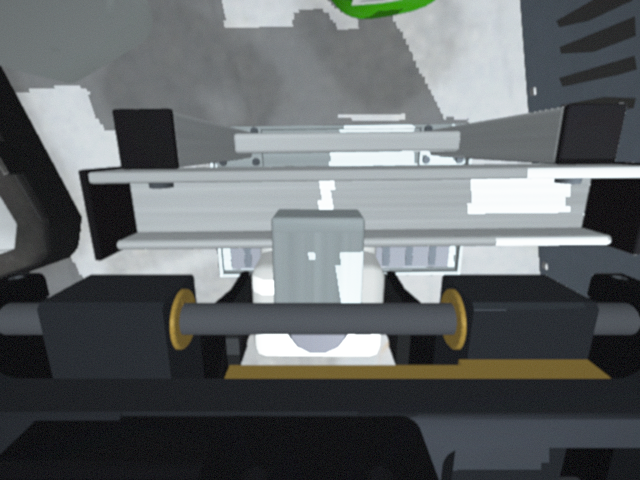

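The hook's tip at (318,210) is now past the lip line at v≈240 and above the channel. Lowering.

```bash
python3 - <<'E'
from h import *
c=dict(np.load("pics/w19.npz"));s=bot.read_state();R=s["tcp_rot"];p=s["position"]
for uv in ((150,242),(500,239)): print((R.T@(onz(c,uv,.155)-p)*1000).round(1))
E
python3 -m inch '{"dp": [[2,0,0],[3,0,0],[4,0,0],[4,0,0],[2,0,0],[2,0,0],[1,0,0],[0,0,0],[0,0,0]], "yaw": [0,0,0,0,0,0,0,0,0]}'
```

```text
[-52.6 -67.1 -33.9]
[-52.6  73.3 -35.1]
time_s: 27.33
position: [0.6049, 0.0904, 0.0845]
tcp_rot: [[0.0, -0.164, -0.986], [0.0, -0.986, 0.164], [-1.0, -0.0, -0.0]]
force: [-0.4, 0.5, -6.7]
opening: 0.689
```

```bash
python3 -m inch '{"dp": [[1,0,0],[1,0,0],[1,0,0],[0.5,0,0],[0,0,0],[0,0,0]], "yaw": [0,0,0,0,0,0]}'
```

```text
time_s: 27.83
position: [0.6048, 0.0904, 0.081]
tcp_rot: [[-0.0, -0.164, -0.986], [-0.0, -0.986, 0.164], [-1.0, 0.0, 0.0]]
force: [-0.2, 0.5, -6.8]
opening: 0.693
```

```bash
python3 -m inch '{"dp": [[0.5,0,0],[0.5,0,0],[0.5,0,0],[0,0,0],[0,0,0]], "yaw": [0,0,0,0,0]}'; python3 -m inch '{"dp": [[0.5,0,0],[0.5,0,0],[0.5,0,0],[0,0,0],[0,0,0]], "yaw": [0,0,0,0,0]}'
```

```text
time_s: 28.25
position: [0.6053, 0.0903, 0.0803]
tcp_rot: [[0.001, -0.164, -0.986], [-0.0, -0.986, 0.164], [-1.0, -0.0, -0.001]]
force: [-0.8, -0.5, -1.3]
opening: 0.681
time_s: 28.67
position: [0.6065, 0.0902, 0.0792]
tcp_rot: [[0.004, -0.164, -0.986], [-0.0, -0.986, 0.164], [-1.0, -0.0, -0.004]]
force: [0.1, -0.6, 5.4]
opening: 0.686
```

```bash
python3 -m inch '{"dp": [[-0.5,0,0],[-0.4,0,0],[0,0,0],[0,0,0]], "yaw": [0,0,0,0]}'; python3 - <<'E'
from h import *
s=bot.read_state();print(s["position"],s["force"],s["moment"])
snap("side","d20",(260,130,400,235),5.7);c=snap("wrist","w20")
E
```

```text
time_s: 29.0
position: [0.6063, 0.0902, 0.0794]
tcp_rot: [[0.003, -0.164, -0.986], [-0.0, -0.986, 0.164], [-1.0, -0.0, -0.003]]
force: [2.2, -0.6, 3.7]
opening: 0.686
[0.60627367 0.09023141 0.07940121] [ 2.22318809 -0.60233077  3.66652585] [-0.12921261 -0.32330943 -0.00956497]
```

View pics/w20.png

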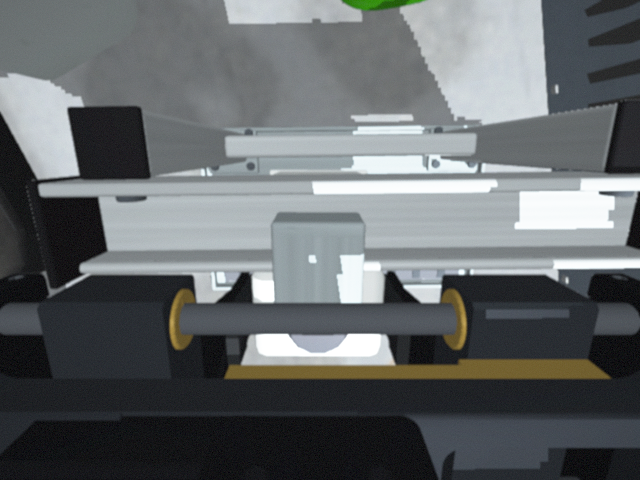

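View pics/d20.png

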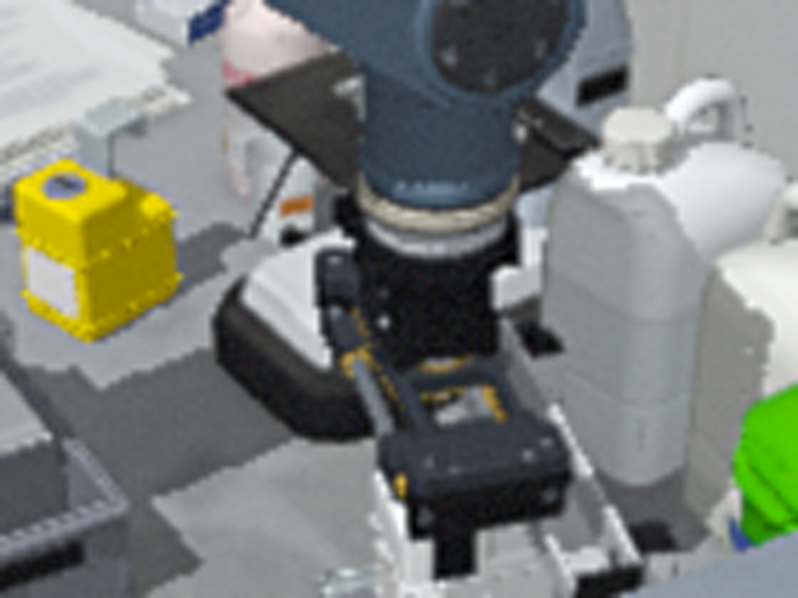

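```bash
python3 -m inch '{"dp": [[-0.5,0,0],[0,0,0],[0,0,0]], "yaw": [0,0,0]}'; python3 -m inch '{"dp": [[0,0,0],[0,0,0],[0,0,0],[0,0,0],[0,0,0],[0,0,0]], "yaw": [0,0,0,0,0,0]}' 80; python3 - <<'E'
from h import *
s=bot.read_state();print(s["position"],s["force"],s["moment"])
snap("side","d21",(260,130,400,235),5.7);c=snap("wrist","w21")
E
```

```text
time_s: 29.35
position: [0.6058, 0.0903, 0.0795]
tcp_rot: [[0.002, -0.164, -0.986], [-0.0, -0.986, 0.164], [-1.0, -0.0, -0.002]]
force: [5.2, -0.3, 1.9]
opening: 0.687
time_s: 29.85
position: [0.6042, 0.0905, 0.0792]
tcp_rot: [[-0.001, -0.164, -0.986], [0.0, -0.986, 0.164], [-1.0, 0.0, 0.001]]
force: [-0.7, 0.2, 0.2]
opening: 0.913
[0.60421531 0.09047482 0.07916381] [-0.70640792  0.18771612  0.23424775] [-0.05290053  0.14389357 -0.02121238]
```

View pics/w21.png

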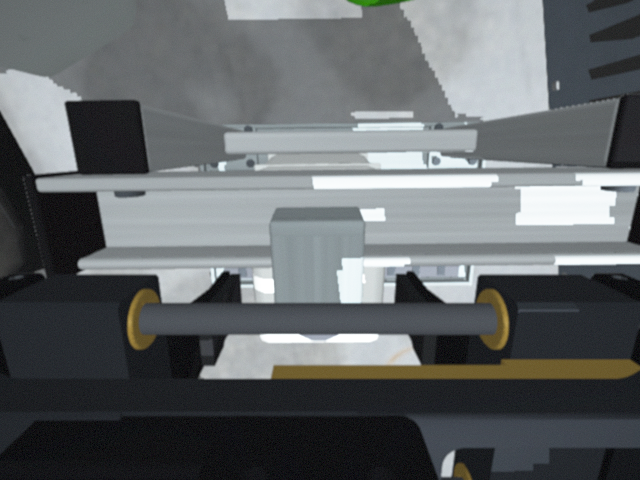

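View pics/d21.png

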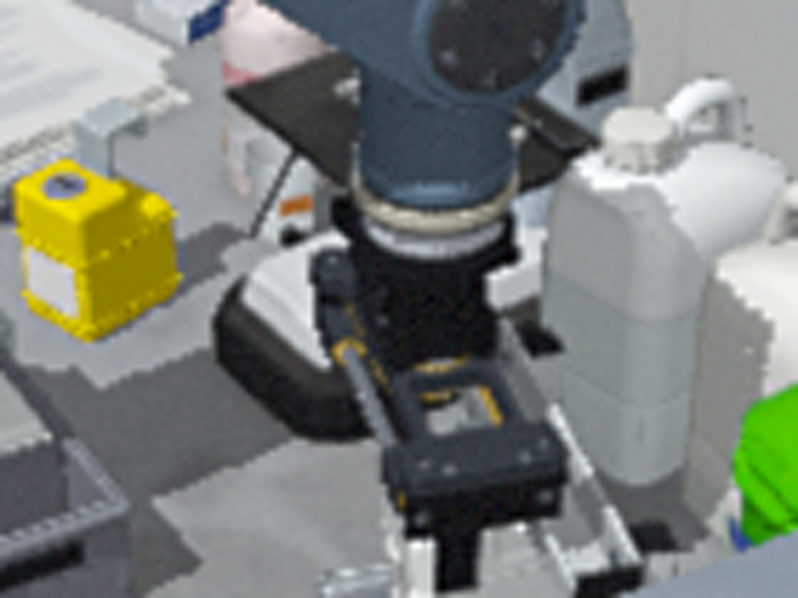

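```bash
python3 -m inch '{"dp": [[-2,0,0],[-4,0,0],[-6,0,0],[-8,0,0],[-10,0,0],[-12,0,0],[-14,0,0],[-14,0,0],[-14,0,0],[-14,0,0],[-12,0,0],[-8,0,0],[-4,0,0],[0,0,0]], "yaw": [0,0,0,0,0,0,0,0,0,0,0,0,0,0]}' 87;python3 -m inch '{"dp": [[0,0,6],[0,0,12],[0,0,14],[0,0,14],[0,0,14],[0,0,14],[0,0,10],[0,0,6],[0,0,0],[0,0,0]], "yaw": [0,0,0,0,0,0,0,0,0,0]}'; python3 - <<'E'
from h import *
snap("side","d22",(200,130,400,280),4);c=snap("wrist","w22");c=snap("scene","s22",(205,130,405,280),4)
E
```

```text
time_s: 31.12
position: [0.6055, 0.0904, 0.2031]
tcp_rot: [[0.003, -0.164, -0.986], [-0.0, -0.986, 0.164], [-1.0, -0.0, -0.003]]
force: [-0.0, 0.1, 0.3]
opening: 1.004
time_s: 31.95
position: [0.5163, 0.1052, 0.2014]
tcp_rot: [[0.0, -0.164, -0.986], [-0.0, -0.986, 0.164], [-1.0, -0.0, -0.0]]
force: [-0.4, 0.6, 0.5]
opening: 1.003
```

View pics/w22.png

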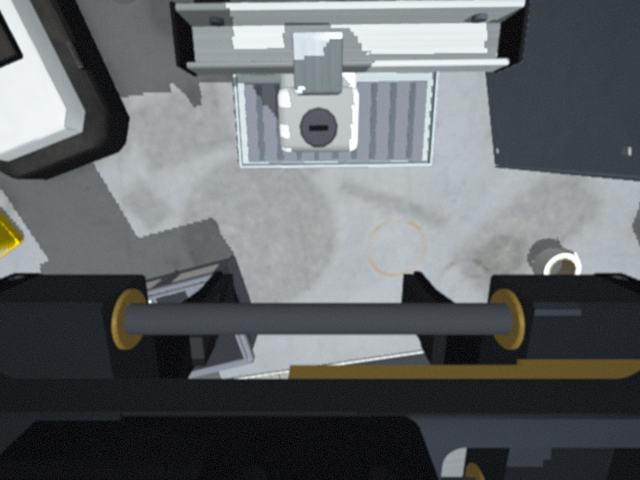

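View pics/d22.png

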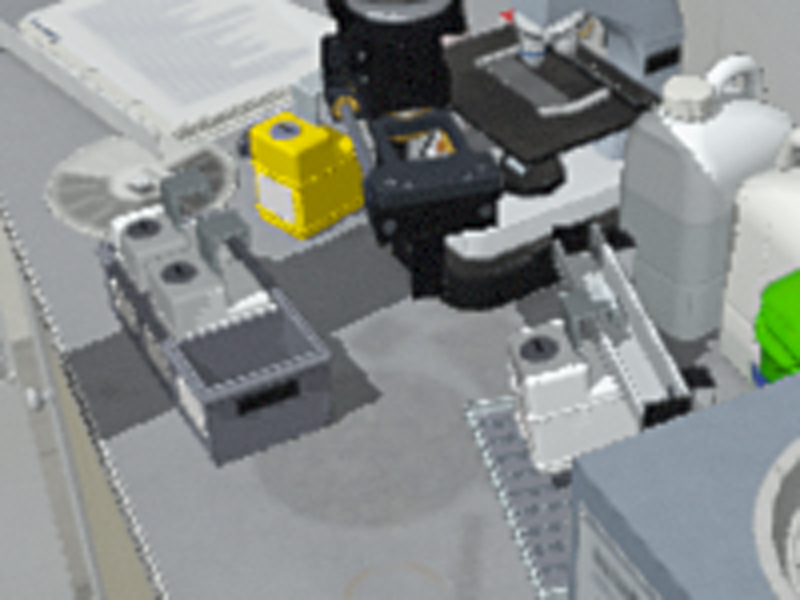

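View pics/s22.png

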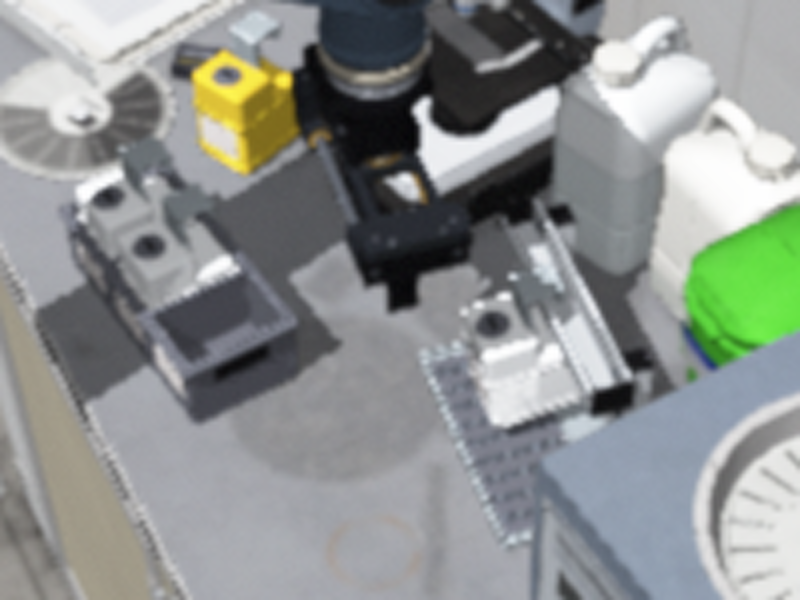

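```bash
python3 - <<'E'
from h import *
for n in "sd":
    im=dict(np.load(f"pics/{n}22.npz"))["color"][:,:,::-1]
    x0,y0=(315,195) if n=="s" else (322,200)
    cv2.imwrite(f"pics/{n}22z.png",cv2.resize(im[y0:y0+50,x0:x0+60],None,fx=12,fy=12,interpolation=cv2.INTER_CUBIC))
s=bot.read_state(); print(s["time_s"])
E
```

```text
32.1
```

View pics/s22z.png

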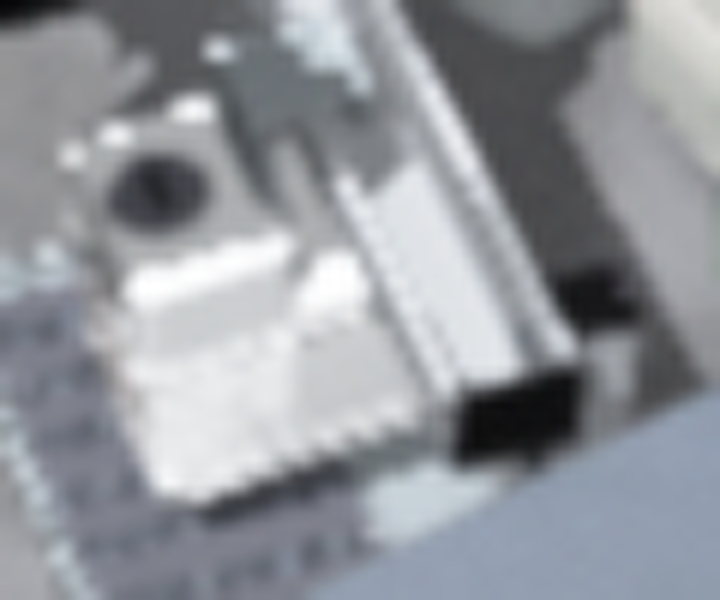

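View pics/d22z.png

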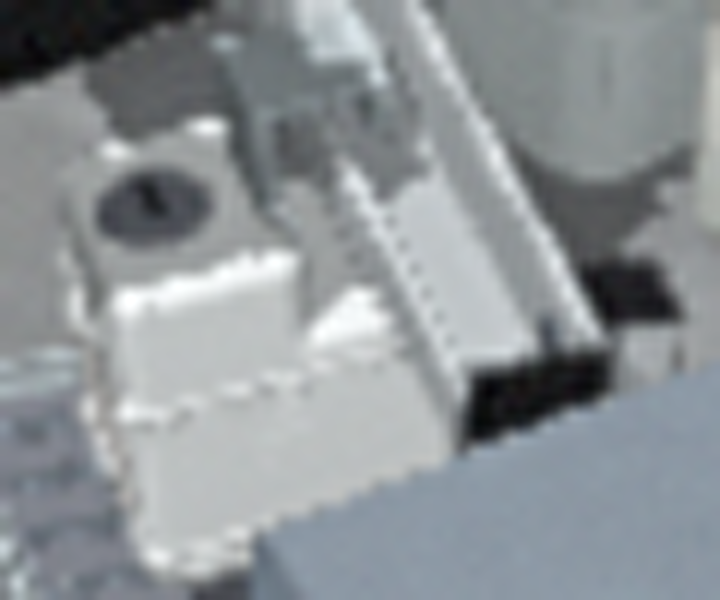

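```bash
python3 - <<'E'
from h import *
S=dict(np.load("pics/s22.npz"));D=dict(np.load("pics/d22.npz"))
q=lambda x,y,a,b:np.array([x+a/12-.46,y+b/12-.46])
st,sb=q(315,195,125,290),q(315,195,175,495); dt,db=q(322,200,112,305),q(322,200,150,565)
print(tri([(S,st),(D,dt)]),tri([(S,sb),(D,db)]))
a=np.radians(-9.3);ex=np.array([np.cos(a),np.sin(a),0]);ey=np.array([-ex[1],ex[0],0]);ez=np.array([0,0,1.])
O=np.r_[.634,.065,.155]+.018*ey
print("obs S",(sb-st).round(1),"D",(db-dt).round(1), st.round(1),sb.round(1),dt.round(1),db.round(1))
for th in (0,4,8,12,16):
    t=np.radians(th); X=ex*np.cos(t)+ez*np.sin(t); Z=-ex*-np.sin(t)*-1+ez*np.cos(t)  # bottom swings to +x
    f=lambda x,y,z:O+X*x+ey*y+Z*z
    T,B,cap,hk=f(-.057,-.03,-.027),f(-.057,-.03,-.122),f(-.039,0,-.027),f(0,0,.005)
    print(th,"S",(proj(S,B)-proj(S,T)).round(1),"D",(proj(D,B)-proj(D,T)).round(1),"cap-hook S",(proj(S,cap)-proj(S,hk)).round(1),"D",(proj(D,cap)-proj(D,hk)).round(1), proj(S,T).round(1))
E
```

```text
(array([0.58027452, 0.0650494 , 0.12407371]), [array([ 0.1, -0. ]), array([-0.1,  0. ])]) (array([0.58429137, 0.04728778, 0.05735589]), [array([-0.5,  0.2]), array([ 0.6, -0.2])])
obs S [ 4.2 17.1] D [ 3.2 21.7] [325.  218.7] [329.1 235.8] [330.9 225. ] [334.  246.6]
0 S [-0.3 19.5] D [-0.1 25.4] cap-hook S [-12.2  10.1] D [-13.8  11.5] [324.2 218.9]
4 S [ 1.7 18.9] D [ 2.1 24.8] cap-hook S [-11.5  10.5] D [-13.   12.1] [324.8 219.6]
8 S [ 3.6 18.2] D [ 4.2 24.1] cap-hook S [-10.8  10.8] D [-12.1  12.6] [325.5 220.3]
12 S [ 5.4 17.4] D [ 6.3 23.3] cap-hook S [-10.   11.1] D [-11.2  13.1] [326.2 220.8]
16 S [ 7.3 16.5] D [ 8.4 22.4] cap-hook S [-9.1 11.3] D [-10.2  13.5] [327.1 221.3]
```

The canister hangs by its hook with the tip in the channel, but it leans: the two views give about 6–9° from corner pixels. That is close to the 10° limit, so I'll measure it better.

```bash
python3 - <<'E'
from h import *
c=bot.capture("wrist");np.savez("pics/w23.npz",**c)
im=c["color"][:,:,::-1];cv2.imwrite("pics/w23z.png",cv2.resize(im[20:170,270:370],None,fx=6,fy=4*1.0,interpolation=cv2.INTER_CUBIC))
for n in ("scene","side"):
    k=bot.capture(n);np.savez(f"pics/{n}23.npz",**k)
for n,f,box in (("S","pics/scene23.npz",(315,195,345,222)),("D","pics/side23.npz",(322,200,345,225)),("W","pics/w23.npz",(290,95,345,150))):
    k=dict(np.load(f));x0,y0,x1,y1=box;g=k["color"][y0:y1,x0:x1].astype(int).sum(2)/3
    m=(g<125).astype(np.uint8);nn,l,st,ce=cv2.connectedComponentsWithStats(m)
    print(n,[(st[i,4],(ce[i]+[x0,y0]).round(2)) for i in range(1,nn) if st[i,4]>15])
E
```

```text
S [(np.int32(194), array([332.27, 200.63])), (np.int32(45), array([327.56, 210.8 ]))]
D [(np.int32(230), array([334.5 , 205.26])), (np.int32(53), array([334.23, 216.87]))]
W [(np.int32(1144), array([318.09, 127.5 ]))]
```

View pics/w23z.png

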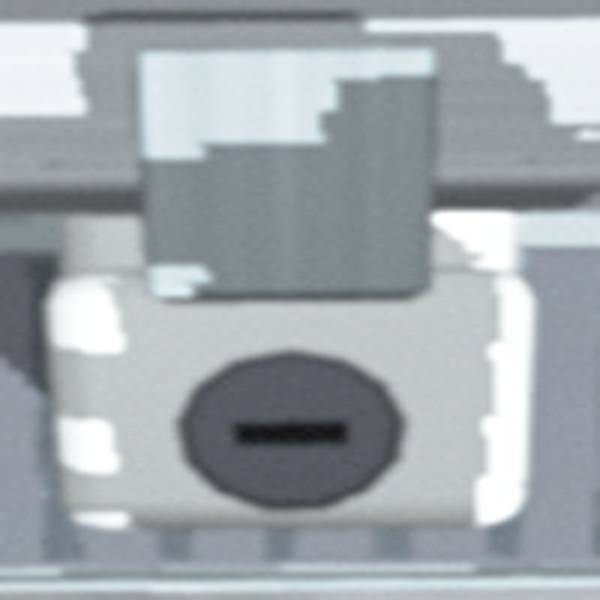

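```bash
cat > fit.py <<'E'
from h import *
from scipy.optimize import least_squares
def fit(Wf,Sf,Df,vfront,vrear,u,capW,capS,capD,vback=None):
    W,S,D=[dict(np.load(f)) for f in (Wf,Sf,Df)]
    a=np.radians(-9.3);ex=np.array([np.cos(a),np.sin(a),0]);ey=np.array([-ex[1],ex[0],0]);ez=np.array([0,0,1.])
    def pts(p):
        O=p[:3];t=p[3];X=ex*np.cos(t)+ez*np.sin(t);Z=-ex*np.sin(t)+ez*np.cos(t)
        return lambda x,y,z:O+X*x+ey*y+Z*z
    def res(p,full=True):
        f=pts(p);r=[proj(W,f(.017,0,.005))[1]-vfront,proj(W,f(-.017,0,.005))[1]-vrear,*(proj(W,f(-.039,0,-.027))-capW)]
        r+=[*(proj(S,f(-.039,0,-.027))-capS),*(proj(D,f(-.039,0,-.027))-capD)]
        return np.array(r)
    r=least_squares(res,[.637,.083,.155,.1]);J=np.linalg.inv(r.jac.T@r.jac)
    L=np.array([.634,.065]);d=r.x[:2]-L
    print("point",r.x[:3].round(4),"tilt deg",np.degrees(r.x[3]).round(2),"+-",np.degrees(np.sqrt(J[3,3])).round(2),"res",r.fun.round(1),"rail x,y",(d@ex[:2]).round(4),(d@ey[:2]).round(4))
    o=pts(r.x)(-.017,0,-.0745)-np.r_[L,.155];print("origin in lip frame",(o@ex).round(4),(o@ey).round(4),o[2].round(4))
E
python3 - <<'E'
from fit import *
fit("pics/w23.npz","pics/scene23.npz","pics/side23.npz",32.3,94,318.5,np.array([318.1,127.5]),np.array([327.9,210.8]),np.array([334.4,216.9]))
W=dict(np.load("pics/w23.npz"));
for v in (67,73): print(v,onz(W,(318,v),.155).round(4))
E
```

```text
point [0.6357 0.0847 0.1555] tilt deg 8.1 +- 1.61 res [-0.9  0.7 -0.1 -0.1 -0.8  0.2 -0.6  1. ] rail x,y -0.0015 0.0198
origin in lip frame -0.0078 0.0198 -0.0757
67 [0.6346 0.0849 0.155 ]
73 [0.6313 0.0854 0.155 ]
```

Fit gives a tilt of 8.1 ± 1.6°, too close to the limit. The hook sits about 1.5 mm short of the lip middle; shifting it about 6 mm deeper moves the load toward the lip and should cut the lean. I'll regrip and shift it.

```bash
python3 -m inch '{"dp": [[0,0,-6],[0,0,-12],[0,0,-14],[0,0,-14],[0,0,-14],[0,0,-14],[0,0,-10],[0,0,-6],[0,0,0],[0,0,0]], "yaw": [0,0,0,0,0,0,0,0,0,0]}' 80; python3 -m inch '{"dp": [[6,0,0],[12,0,0],[14,0,0],[14,0,0],[14,0,0],[14,0,0],[12,0,0],[10,0,0],[8,0,0],[6,0,0],[5,0,0],[3,0,0],[2,0,0],[0,0,0],[0,0,0]], "yaw": [0,0,0,0,0,0,0,0,0,0,0,0,0,0,0]}' 80; python3 - <<'E'
from h import *
s=bot.read_state();print(s["position"],s["force"])
c=snap("wrist","w24")
E
```

```text
time_s: 33.08
position: [0.6045, 0.0903, 0.2011]
tcp_rot: [[-0.001, -0.164, -0.986], [0.0, -0.986, 0.164], [-1.0, 0.0, 0.001]]
force: [-1.5, 0.7, 0.8]
opening: 0.918
time_s: 34.33
position: [0.6052, 0.0904, 0.0818]
tcp_rot: [[0.001, -0.164, -0.986], [-0.0, -0.986, 0.164], [-1.0, -0.0, -0.001]]
force: [-0.3, -0.5, -0.4]
opening: 0.914
[0.60515923 0.09036562 0.08176562] [-0.34244802 -0.50532812 -0.35835374]
```

View pics/w24.png

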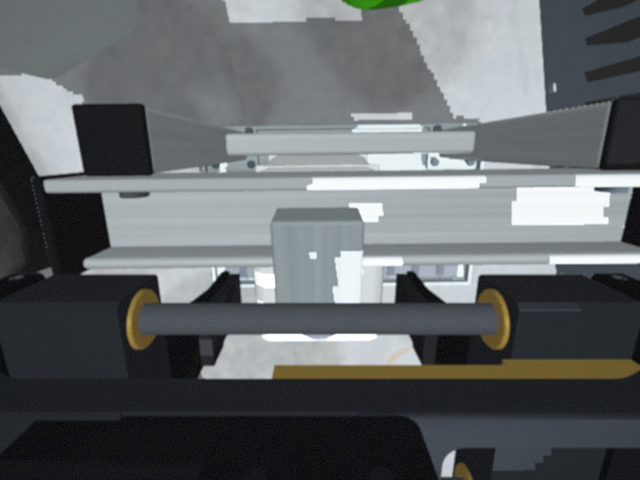

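```bash
python3 -m inch '{"dp": [[0,0,0],[0,0,0],[0,0,0],[0,0,0],[0,0,0],[-1,0,0],[-2,0,0],[-2,0,0],[0,0,0],[0,0,0]], "yaw": [0,0,0,0,0,0,0,0,0,0]}' 45; python3 -m inch '{"dp": [[0,0,-2],[0,0,-2],[0,0,-2],[0,0,0],[0,0,0]], "yaw": [0,0,0,0,0]}'; python3 -m inch '{"dp": [[1,0,0],[1,0,0],[1,0,0],[0,0,0],[0,0,0]], "yaw": [0,0,0,0,0]}'
```

```text
time_s: 35.22
position: [0.6042, 0.0904, 0.0858]
tcp_rot: [[-0.001, -0.164, -0.986], [0.0, -0.986, 0.164], [-1.0, 0.0, 0.001]]
force: [-0.4, -0.3, -7.8]
opening: 0.686
time_s: 35.63
position: [0.6098, 0.0895, 0.0861]
tcp_rot: [[-0.002, -0.164, -0.986], [0.0, -0.986, 0.164], [-1.0, 0.0, 0.002]]
force: [-3.5, 0.2, -6.1]
opening: 0.688
time_s: 36.05
position: [0.6099, 0.0895, 0.0845]
tcp_rot: [[-0.001, -0.164, -0.986], [-0.0, -0.986, 0.164], [-1.0, 0.0, 0.001]]
force: [-6.3, 0.3, 0.3]
opening: 0.687
```

```bash
python3 -m inch '{"dp": [[0,0,1.5],[0,0,0],[0,0,0],[0,0,0]], "yaw": [0,0,0,0]}'; python3 -m inch '{"dp": [[0.5,0,0],[0.5,0,0],[0,0,0],[0,0,0]], "yaw": [0,0,0,0]}'
```

```text
time_s: 36.38
position: [0.61, 0.0895, 0.0845]
tcp_rot: [[0.002, -0.164, -0.986], [-0.0, -0.986, 0.164], [-1.0, -0.0, -0.002]]
force: [-4.9, -0.1, 4.3]
opening: 0.688
time_s: 36.72
position: [0.61, 0.0895, 0.0844]
tcp_rot: [[0.002, -0.164, -0.986], [-0.0, -0.986, 0.164], [-1.0, 0.0, -0.002]]
force: [-6.5, -0.6, 8.3]
opening: 0.69
```

```bash
python3 -m inch '{"dp": [[-1,0,0],[0,0,0],[0,0,0]], "yaw": [0,0,0]}';  python3 -m inch '{"dp": [[0,0,0],[0,0,0],[0,0,0],[0,0,0],[0,0,0],[0,0,0],[0,0,0]], "yaw": [0,0,0,0,0,0,0]}' 80; python3 - <<'E'
from h import *
c=snap("wrist","w25")
E
```

```text
time_s: 36.97
position: [0.61, 0.0895, 0.0844]
tcp_rot: [[0.002, -0.164, -0.986], [-0.0, -0.986, 0.164], [-1.0, -0.0, -0.002]]
force: [-5.3, -0.2, 6.2]
opening: 0.686
time_s: 37.55
position: [0.6095, 0.0896, 0.0834]
tcp_rot: [[0.0, -0.164, -0.986], [0.0, -0.986, 0.164], [-1.0, -0.0, -0.0]]
force: [1.3, 0.5, -0.2]
opening: 0.915
```

View pics/w25.png

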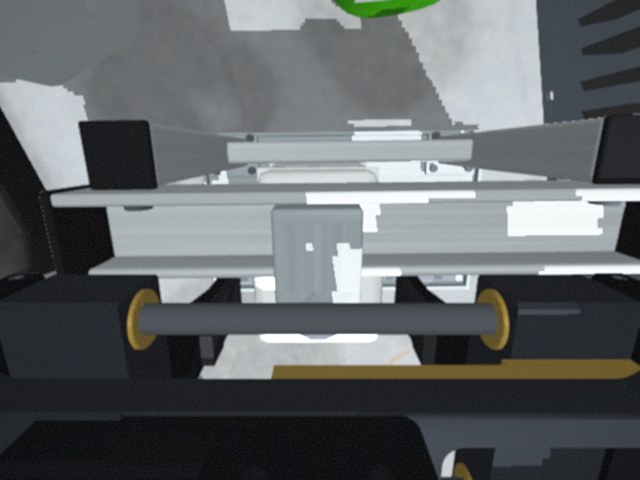

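```bash
python3 -m inch '{"dp": [[-2,0,0],[-4,0,0],[-6,0,0],[-8,0,0],[-10,0,0],[-12,0,0],[-14,0,0],[-14,0,0],[-14,0,0],[-14,0,0],[-12,0,0],[-8,0,0],[-4,0,0],[0,0,0]], "yaw": [0,0,0,0,0,0,0,0,0,0,0,0,0,0]}' 87;python3 -m inch '{"dp": [[0,0,6],[0,0,12],[0,0,14],[0,0,14],[0,0,14],[0,0,14],[0,0,10],[0,0,6],[0,0,0],[0,0,0]], "yaw": [0,0,0,0,0,0,0,0,0,0]}'; python3 - <<'E'
from h import *
c=bot.capture("wrist");np.savez("pics/w26.npz",**c)
im=c["color"][:,:,::-1];cv2.imwrite("pics/w26z.png",cv2.resize(im[20:170,270:370],None,fx=6,fy=4,interpolation=cv2.INTER_CUBIC))
for n in ("scene","side"):
    k=bot.capture(n);np.savez(f"pics/{n}26.npz",**k)
    x0,y0=(315,195) if n=="scene" else (322,200)
    cv2.imwrite(f"pics/{n}26z.png",cv2.resize(k["color"][y0:y0+50,x0:x0+60,::-1],None,fx=12,fy=12,interpolation=cv2.INTER_CUBIC))
for n,f,box in (("S","pics/scene26.npz",(315,195,345,222)),("D","pics/side26.npz",(322,200,345,225)),("W","pics/w26.npz",(290,85,345,150))):
    k=dict(np.load(f));x0,y0,x1,y1=box;g=k["color"][y0:y1,x0:x1].astype(int).sum(2)/3
    m=(g<125).astype(np.uint8);nn,l,st,ce=cv2.connectedComponentsWithStats(m)
    print(n,[(st[i,4],(ce[i]+[x0,y0]).round(2)) for i in range(1,nn) if st[i,4]>15])
E
```

```text
time_s: 38.77
position: [0.61, 0.0897, 0.2071]
tcp_rot: [[0.003, -0.164, -0.986], [-0.0, -0.986, 0.164], [-1.0, -0.0, -0.003]]
force: [0.1, -0.5, 0.2]
opening: 0.996
time_s: 39.6
position: [0.5207, 0.1044, 0.2054]
tcp_rot: [[0.0, -0.164, -0.986], [-0.0, -0.986, 0.164], [-1.0, 0.0, -0.0]]
force: [-0.3, -0.4, 0.7]
opening: 1.0
S [(np.int32(180), array([334.09, 200.49])), (np.int32(46), array([329.33, 209.57]))]
D [(np.int32(201), array([333.62, 204.53])), (np.int32(51), array([336.25, 215.55]))]
W [(np.int32(258), array([318.47,  88.98])), (np.int32(1127), array([317.85, 125.12]))]
```

View pics/w26z.png

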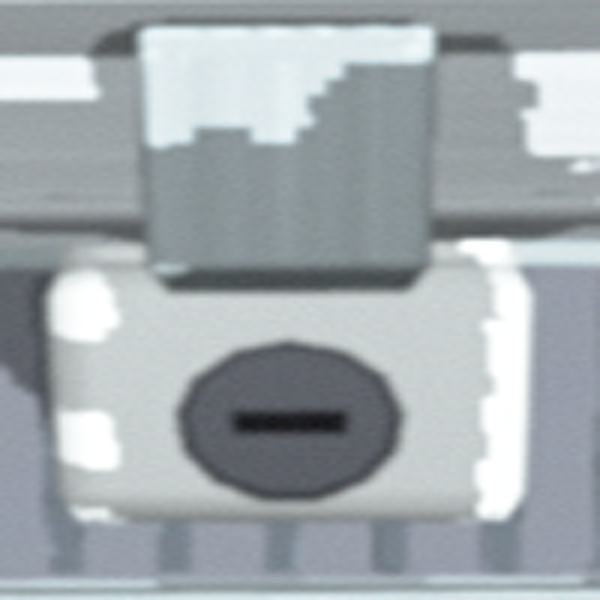

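View pics/side26z.png

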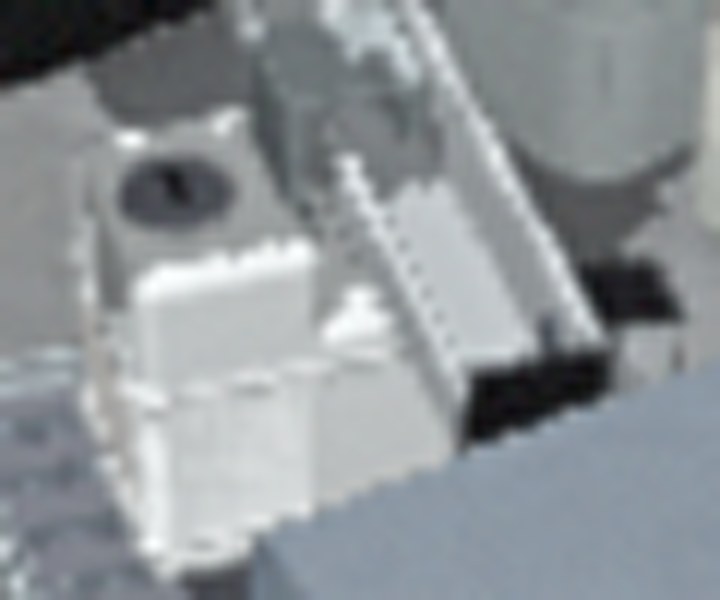

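View pics/scene26z.png

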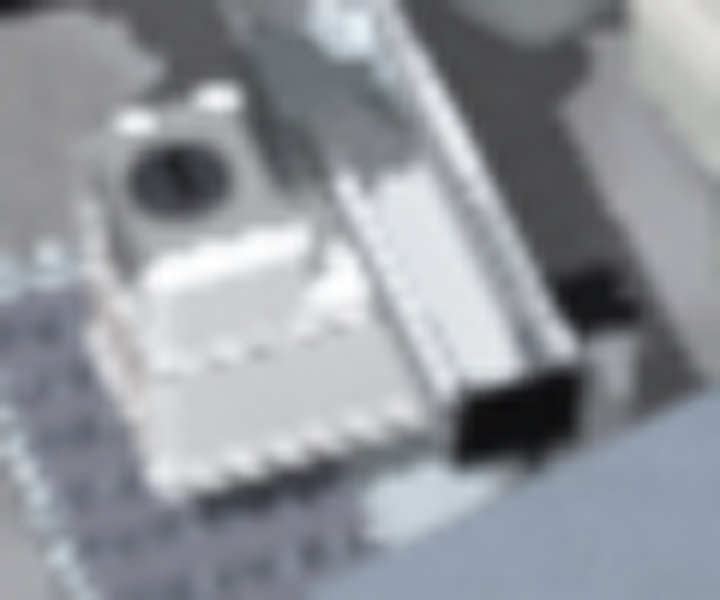

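```bash
python3 - <<'E'
from fit import *
fit("pics/w26.npz","pics/scene26.npz","pics/side26.npz",26.2,87,318.5,np.array([317.9,125.1]),np.array([329.5,209.6]),np.array([336.3,215.5]))
c=bot.capture("side");cv2.imwrite("pics/dfin.png",cv2.resize(c["color"][130:400,180:460,::-1],None,fx=2.2,fy=2.2))
s=bot.read_state();print(s["time_s"],s["force"])
E
```

```text
point [0.6436 0.0837 0.1558] tilt deg 3.25 +- 1.74 res [-0.9  0.6 -0.1  0.1 -0.7  0.2 -0.6  1.1] rail x,y 0.0064 0.02
origin in lip frame -0.0063 0.02 -0.0746
39.8 [-0.17154226  0.19729817 -0.10063362]
```

View pics/dfin.png

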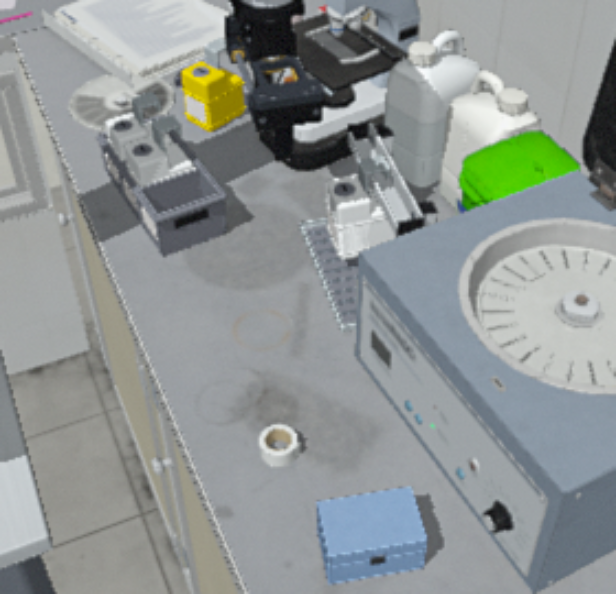

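The canister now leans only about 3°, seated at lip height. The empties are in the crate, the bystanders are untouched, and the hand touches nothing. Handing in.

```bash
python3 -c "
from rig import bot
print(bot.hand_in())"
```

```text
the job is handed in; nothing more can be done
None
```

The full canister is hanging on the rail by its hook and the job is handed in. I handed in just after 39.8 s of the 72 s allowed.

**Finding it:** I lifted two of the three. The middle one pulled about 1.4 N, so it was empty and I set it back. The one nearest the rail pulled about 7.5 N, so it was the full one. I did not lift the third.

**Moving it:** I lifted the full one out by its hook, stood it upright on the open worktop and let go. I then gripped it by the body, passed the hook's tip over the lip and lowered it until it seated.

**Last checks (camera fit):**
- **Tilt:** about 3.3° ± 1.7° from upright, against the 10° limit.
- **Body centre in the lip's frame:** x −6 mm, y +20 mm, z −74.6 mm, all within the limits.
- **Everything else:** the hook's tip is in the channel and the two empties stand in the crate. The tape roll and slide case look unmoved; the timer was outside my last picture. The wrist force read near zero.

**What failed or disagreed:**
- **Missed first grip:** the fingertips stand about 30 mm further back than the stated tool frame says. I worked the offset out from the images and used it from then on.
- **First hang leaned about 8°:** that was too close to the limit. I gripped the body again and set the hook about 6–8 mm deeper on the lip. While seating it, the hand pressed on the rail with up to about 8 N upward and 6.5 N backward.
- **Weight on the rail:** I had no direct reading. I infer it from the weight leaving the wrist as the hook seated and from the canister hanging free.

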